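# Load the vacuum sample box, fold it shut and pump it down

### The arm

A 6-joint arm with a two-finger parallel gripper is mounted at the origin on the work surface. World frame = base frame: x ahead of the robot, y to its left, z up, the work surface at z = 0. Lengths are in m, angles in degrees, forces in N, time in s.
With the tool pointing down it reaches from about 0.375 to 0.9 m from the base axis. Payload 3.1 kg.
Tool frame: the origin (TCP) lies between the finger pads; the fingertips stand 11 mm ahead of it and the grasp point (between the pads) lies 8 mm behind it; z points along the fingers, y is the line along which they close (so a half turn about z gives the same grasp; the last joint's range is limited). The gripper opens to 87 mm and grips with 3 to 60 N. Pads are 19 mm wide; open, the fingers measure 117 mm over their backs; the gripper's body (75 mm by 190 mm) begins 51 mm behind the grasp point.
Start: joints at [57.725, 30.224, 82.088, -0, 67.689, -10.227], TCP at [0.235, 0.579, 0.234] pointing down, gripper open.
Joint ranges: [-176.69, 176.69], [-43.24, 126.21], [12.49, 139.97], [-82, 262], [0, 151.66], [-163.58, 163.58]. Speed limits (degrees/s): [159.86, 159.86, 180, 180, 180, 180].

### API

Orientations are given as a 3x3 rotation matrix whose columns are the frame's x, y, z axes.
In Python, from rig import bot, viewer, workorder, nets gives the robot as it stands. The module is installed in compiled form; this text tells all that it offers.
- The arm moves only by the tool move_arm, never from a script. Its argument "increments" is a list of rows, each a list of 7 numbers: the shift along the tool's x, y, z normalised to -1 to 1, where 1 is 0.3 m, then the turn, a rotation vector about the tool's x, y, z normalised to -1 to 1, where 1 is pi rad, then the opening, from 0 (shut) to 1 (fully open). In form: [[tx, ty, tz, wx, wy, wz, grip], ...]. A call has 1 to 10 rows; each row is the pose to reach, as a shift and turn from the pose commanded when the call began, along the tool's axes at that moment, turning the shorter way round; what a row does not reach only later rows make up. A row lasts 1/12 s, in which the tool goes at most 41.7 mm and 7.16 degrees, less where a joint would pass 70% of its speed; a pose out of reach is approached as far as the arm can. A call with a number of a shift or a turn outside -1 to 1 is refused whole. A call with a gripper value outside its range is refused whole. The fingers move at their own pace and stop on an object; the grip force is fixed at half the most. Time passes only in rows, so rows that repeat a pose let the fingers close. It gives the time, the measured TCP pose, the force, the opening and the grip force at its end, in the units of the state.
- bot.read_state(): the state, without advancing time (a new reading comes with each control period).
- viewer.capture(name): name is "side" or "top"; returns a dict with "image" (384x512x3 uint8, blue, green, red), "K" (3x3 intrinsics, pixels), "eye" and "orientation" of the camera in the world. Camera axes: x right, y up, looking along -z (the intrinsics and any distortion apply to the point x, -y, -z); pixel columns grow to the right and rows downward; lengths in m; the calibration is good to about 2 mm. A picture is of the moment at which its call begins. There is no depth.
- workorder.hand_in(): hands the job in; it is judged then, once.
Trained networks look in the newest picture that a camera, given by its name, has taken for a name from the list of things; names that differ only in an ending like _2 or _b are one class to them, and where a whole thing is asked for, a point or a joint stands for the part that bears it (a point fixed in the world has none). Each returns a list of dicts, best first, with "conf" (0 to 1); they miss things now and then, are a little off and sometimes report something else, mostly with a low value. They report only what shows in the picture. A call takes as long as a camera call. They do not tell look-alikes from the thing itself.
- nets.find_in(camera, thing): "location" ([column, row] in pixels, amid what is visible of it).
The state is a dict: "time_s": time; "joint_positions": joint angles; "qvel": joint speeds; "tau": joint torques, N m; "position": TCP position; "tcp_rot": TCP orientation; "force": force on the tool from outside, world axes, zero at the start; "moment": the same for the moment, N m; "opening": opening from 0.0 (shut) to 1.0 (fully open); "grasp_force": force on a finger pad.
Only numpy, scipy, OpenCV 4.12 (cv2) and the standard library are available. Lean on these libraries where they do the work, as an engineer would, in place of code of your own. Each camera call takes 0.05 s, during which the arm holds its last target. There are 200 camera calls.

### The job

Take the spent square cartridge out of the open vacuum sample box and set it in the metal tray, and stand every sample jar from the bench right down in the box, upright, each in a pocket of its own size (wide jars in wide pockets, slim jars in narrow ones). Then fold the upper half over until the two halves meet fully, edge to edge, and only then give the hand pump three full squeezes of the trigger, letting it spring right back after each. Leave the beaker and the two bottles where they stand.

Things in the scene. Friction and masses are not known exactly. Their poses are not given: they have to be found in the camera images.
- case: Grey vacuum sample box, fixed on the bench: long clamshell, each half 84 (x) by 252 mm (y), 40 mm deep. This is the lower half: rim 40 mm up, white insert 30 mm up, four square pockets in a row along y, middles at y = -87.5, -27.5, 32.5, 92.5 mm. Origin: centre of its underside on the bench; x away from the robot to the hinge (yaw within 0.2 rad), y to the hand pump fixed at its +y end, z up.
- lid (a joint): Upper half of the box, hinged along the far (+x) long rim about the box's y axis; rad, 0 = shut, edge on edge; grows as it opens up and over to +x. Starts 2.25 to 2.6, leaning open away from the robot. Hinge friction (0.22 N m) holds it wherever it is left. 0.3 kg.
- lid_hinge (a point): A point on the hinge axis, at the middle of the box's length: 42 mm behind (+x of) the box's middle, 40 mm above the bench. Axes are those of the box.
- lid_handle (a point): Middle of the lid's steel bar handle: round, 12 mm thick, 118 mm long, parallel to the hinge, 24 mm clear of the shell's free edge, on posts 55 mm each side of this point. 114 mm from the hinge along the shell, 18 mm from the rim plane towards the outside: lid shut, it is 72 mm on the robot's side of the box's middle, 58 mm up. Axes turn with the lid.
- lid_top (a point): A point on the outer face of the upper half, 65 mm from the hinge, midway along its length; when shut it faces up, 80 mm above the bench, and can be pressed to seat the lid.
- pocket_wide0 (a point): Wide pocket in the lower half of the box, 57 x 57 mm square and 24 mm deep, for a 50 mm jar. The point is the middle of the pocket's floor, 6 mm above the bench; its axes are those of the box. First from the -y end.
- pocket_slim0 (a point): Narrow pocket in the lower half of the box, 47 x 47 mm square and 24 mm deep, for a 40 mm jar. The point is the middle of the pocket's floor, 6 mm above the bench; its axes are those of the box. Second from the -y end.
- pocket_wide1 (a point): Wide pocket in the lower half of the box, 57 x 57 mm square and 24 mm deep, for a 50 mm jar. The point is the middle of the pocket's floor, 6 mm above the bench; its axes are those of the box. Third from the -y end.
- pocket_slim1 (a point): Narrow pocket in the lower half of the box, 47 x 47 mm square and 24 mm deep, for a 40 mm jar. The point is the middle of the pocket's floor, 6 mm above the bench; its axes are those of the box. Fourth, next to the pump.
- trigger (a joint): Steel trigger lever of the hand pump; rad, 0 = released, 0.25 = squeezed fully to its stop. It stands on the robot's side (-x) of the fixed grip: 12 mm thick, 22 mm wide, 80 mm long, hinged at its foot 35 mm above the bench. Released it leans out to -x; squeezed it is upright, 4 mm from the grip. A spring drives it back: 3 N at the tip at first, 10 N at full stroke.
- pump_squeeze (a point): Where to squeeze the hand pump, which stands handle up: 185 mm along +y from the box's middle, 100 mm above the bench, midway across grip and squeezed trigger, together 38 mm in x (19 mm each side). Released, the trigger's outer face is 36 mm out on the -x side. Fixed black grip: x -3 to 19 mm, 26 mm wide in y, top 125 mm above the bench; trigger top 115 mm. Axes of the box.
- jar_wide0: Wide amber glass sample jar with a black screw cap, loose, full, 50 mm glass diameter, 66 mm tall: glass 50 mm tall, then a cap 16 mm tall and 48 mm wide. Weighs about 160 g, heavier below. Origin: centre of its underside; z points up through the cap. May be absent.
- jar_wide1: Wide amber glass sample jar with a black screw cap, loose, full, 50 mm glass diameter, 66 mm tall: glass 50 mm tall, then a cap 16 mm tall and 48 mm wide. Weighs about 160 g, heavier below. Origin: centre of its underside; z points up through the cap. May be absent.
- jar_slim0: Slim amber glass sample jar with a black screw cap, loose, full, 40 mm glass diameter, 66 mm tall: glass 50 mm tall, then a cap 16 mm tall and 38 mm wide. Weighs about 120 g, heavier below. Origin: centre of its underside; z points up through the cap. May be absent.
- jar_slim1: Slim amber glass sample jar with a black screw cap, loose, full, 40 mm glass diameter, 66 mm tall: glass 50 mm tall, then a cap 16 mm tall and 38 mm wide. Weighs about 120 g, heavier below. Origin: centre of its underside; z points up through the cap. May be absent.
- cartridge: Spent desiccant cartridge: white plastic block with grey vent strips, 44 x 44 mm, 66 mm tall, 120 g, loose; starts standing in the third pocket (pocket_wide1), about square to the box. Origin: centre of its underside; z up, x and y square to its sides.
- tray: Open aluminium tray fixed on the bench beyond the pump's end of the box, 150 mm (x) by 130 mm (y), walls 30 mm high and 4 mm thick, floor about 4 mm thick. Origin: centre of its underside.
- tray_in (a point): Centre of the tray's inner floor.
- wash_bottle: Bystander: white plastic bottle with a blue cap, 64 mm diameter, 122 mm tall. Origin: centre of its underside.
- beaker: Bystander: open glass beaker, 80 mm diameter, 95 mm tall. Origin: centre of its underside.
- reagent_bottle: Bystander: amber reagent bottle with a black cap, 72 mm diameter, 170 mm tall. Origin: centre of its underside.
There are look-alikes about, which are no part of the job. Several things look just like the tray: the one meant starts nearest to the robot's base.

How it is judged (in metres and radians):
On the way, in this order (a step that is already met when the one before it is completed fails the run):
1. the cartridge is in the tray and every jar present stands at the bottom of a pocket of its own size ((horizontal distance between jar_wide0 and pocket_wide0 below 0.01 m or horizontal distance between jar_wide0 and pocket_wide1 below 0.01 m) and z of each of jar_wide0, jar_wide1, jar_slim0, jar_slim1 in the frame of case below 0.01 m and angle between each of jar_wide0, jar_wide1, jar_slim0, jar_slim1's own z axis and vertical below 0.12 rad and (horizontal distance between jar_wide1 and pocket_wide0 below 0.01 m or horizontal distance between jar_wide1 and pocket_wide1 below 0.01 m) and (horizontal distance between jar_slim0 and pocket_slim0 below 0.01 m or horizontal distance between jar_slim0 and pocket_slim1 below 0.01 m) and (horizontal distance between jar_slim1 and pocket_slim0 below 0.01 m or horizontal distance between jar_slim1 and pocket_slim1 below 0.01 m) and x of cartridge in the frame of tray between -0.072 and 0.072 m and y of cartridge in the frame of tray between -0.062 and 0.062 m and z of cartridge in the frame of tray below 0.035 m), for 0.2 s.
2. the upper half is folded shut, edge to edge (value of joint lid below 0.03 rad), for 0.2 s.
3. first full squeeze of the trigger, box shut (value of joint trigger above 0.2 rad and value of joint lid below 0.03 rad), for 0.1 s.
4. the trigger is let right back (value of joint trigger below 0.04 rad), for 0.1 s.
5. second full squeeze, box shut (all of step 3), for 0.1 s.
6. the trigger is let right back again (value of joint trigger below 0.04 rad), for 0.1 s.
7. third full squeeze, box shut (all of step 5), for 0.1 s.
8. the trigger is let right back once more (value of joint trigger below 0.04 rad), for 0.1 s.
At the end, for the whole second after the job is handed in: Cartridge in the tray (its underside's centre between the walls and less than 35 mm up); every jar present in a pocket of its own size (within 10 mm of its middle, underside below 10 mm, tilt under 0.12 rad); lid shut (below 0.03 rad); trigger released (below 0.04 rad) (all of step 1 and value of joint lid below 0.03 rad and value of joint trigger below 0.04 rad); the robot touches nothing.
It fails at once if the beaker or a bottle is shifted by more than 30 mm or tipped over (distance of any of wash_bottle, beaker, reagent_bottle from where it was at the start of the episode above 0.03 m or angle between any of wash_bottle, beaker, reagent_bottle's own z axis and vertical above 0.5 rad).
Of jar_wide0, jar_wide1, jar_slim0, jar_slim1 only 2 to 4 are there at a start; the rules pass over those that are not, and their reading is None.
At some moment in a run one of jar_wide0, jar_wide1, jar_slim0, jar_slim1 may be knocked a few centimetres aside while the robot is not near it.
It also fails if it takes over 210 s, if anything falls off the work surface, if the arm or the gripper's body presses on something with over 40 N, if the wrist force passes 120 N, or if a joint passes its speed limit or range.

## Working session

There is one attempt and no reset: what is moved stays moved. The work goes in short steps, Python scripts to look and compute and a tool call to move; the robot and the scene stay as the last step left them, time stands still between calls to the robot, and variables do not carry over. Pictures are saved under pics/ and viewed, at most 14 in all, crops included, and the job is handed in when it is done.

Besides the shell and the picture viewer there is one more tool, called after "Call:" in YAML: its name, and indented under it one key for each argument. move_arm: Moves the arm, as the interface text tells. Its arguments: {"type":"object","properties":{"increments":{"type":"array"}},"required":["increments"]}

```bash
mkdir -p pics; cat > h.py <<'E'
import numpy as np, cv2
from rig import bot, viewer, workorder, nets
def cap(n,save=None):
    d=viewer.capture(n)
    if save: cv2.imwrite('pics/'+save,d['image'])
    return d
def ray(d,px):
    K=np.array(d['K']);p=np.linalg.inv(K)@[px[0],px[1],1]
    return np.array(d['eye']),np.array(d['orientation'])@[p[0],-p[1],-p[2]]
def onz(d,px,z):
    e,r=ray(d,px);return e+r*(z-e[2])/r[2]
def proj(d,P):
    q=np.array(d['orientation']).T@(np.array(P)-d['eye']);u=np.array(d['K'])@[q[0],-q[1],-q[2]];return u[:2]/u[2]
E
python3 - <<'E'
from h import *
np.set_printoptions(precision=4,suppress=True)
print(bot.read_state())
for n in('top','side'):
    d=cap(n,n+'0.png');print(n,d['K'],d['eye'],d['orientation'],[k for k in d])
    for t in['case','lid','lid_handle','trigger','jar_wide0','jar_slim0','cartridge','tray','wash_bottle','beaker','reagent_bottle']:
        print(t,[(np.round(x['location']).tolist(),round(x['conf'],2)) for x in nets.find_in(n,t)])
E
```

```text
{'time_s': 0.0, 'joint_positions': array([ 57.7247,  30.279 ,  82.1563,  -0.0003,  67.6897, -10.2276]), 'qvel': array([ 0.0189, -0.0567,  0.1079,  0.0298, -0.0142, -0.0035]), 'tau': array([ -0.0001, -44.0049, -17.6594,   0.0632,   0.0581,  -0.0002]), 'position': array([0.2342, 0.5787, 0.2326]), 'tcp_rot': array([[-0.9269,  0.3754, -0.0012],
       [ 0.3754,  0.9269, -0.0018],
       [ 0.0004, -0.0021, -1.    ]]), 'force': array([-0.3161, -0.5789, -0.4822]), 'moment': array([ 0.0075, -0.0227,  0.0186]), 'grasp_force': 0.0, 'opening': 0.9999802128179721}
top [[401.3936   0.     258.0811]
 [  0.     401.3936 198.0965]
 [  0.       0.       1.    ]] [0.2789 0.1125 1.3744] [[-0.0311  0.9745 -0.2222]
 [-0.9995 -0.0316  0.0016]
 [-0.0054  0.2222  0.975 ]] ['image', 'K', 'eye', 'orientation']
case []
lid [([268.0, 183.0], 0.96), ([170.0, 234.0], 0.2)]
lid_handle [([269.0, 181.0], 0.7), ([264.0, 198.0], 0.66)]
trigger [([218.0, 223.0], 0.54), ([365.0, 209.0], 0.37)]
jar_wide0 [([403.0, 243.0], 0.77)]
jar_slim0 [([365.0, 210.0], 0.7), ([400.0, 202.0], 0.51), ([265.0, 198.0], 0.18)]
cartridge [
[... 266 characters left out ...]
198.1606]
 [  0.       0.       1.    ]] [-0.13   -0.7609  1.3331] [[ 0.7704  0.4835 -0.4156]
 [-0.6374  0.5698 -0.5187]
 [-0.0139  0.6645  0.7472]] ['image', 'K', 'eye', 'orientation']
case [([267.0, 204.0], 0.76)]
lid [([278.0, 197.0], 0.92), ([264.0, 205.0], 0.2)]
lid_handle [([272.0, 197.0], 0.86)]
trigger [([217.0, 186.0], 0.47)]
jar_wide0 [([318.0, 326.0], 0.55), ([263.0, 158.0], 0.46)]
jar_slim0 [([321.0, 277.0], 0.59), ([262.0, 157.0], 0.17)]
cartridge [([249.0, 212.0], 0.58)]
tray [([190.0, 176.0], 0.83), ([147.0, 154.0], 0.63)]
wash_bottle [([369.0, 258.0], 0.87), ([189.0, 175.0], 0.61), ([267.0, 206.0], 0.23)]
beaker [([264.0, 158.0], 0.97)]
reagent_bottle [([219.0, 147.0], 0.81)]
```

```bash
python3 - <<'E'
import cv2
t=cv2.imread('pics/top0.png')[120:300,80:440];s=cv2.imread('pics/side0.png')[110:370,100:420]
cv2.imwrite('pics/t0c.png',cv2.resize(t,None,fx=2.2,fy=2.2,interpolation=2))
cv2.imwrite('pics/s0c.png',cv2.resize(s,None,fx=2.3,fy=2.3,interpolation=2))
E
```

```text
(no output)
```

View pics/t0c.png

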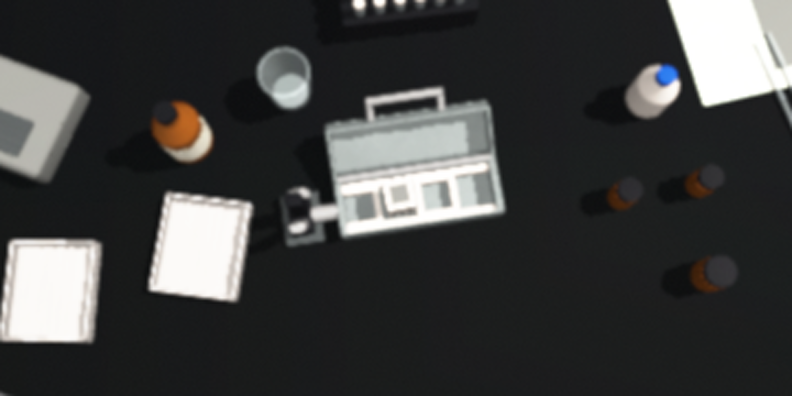

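View pics/s0c.png

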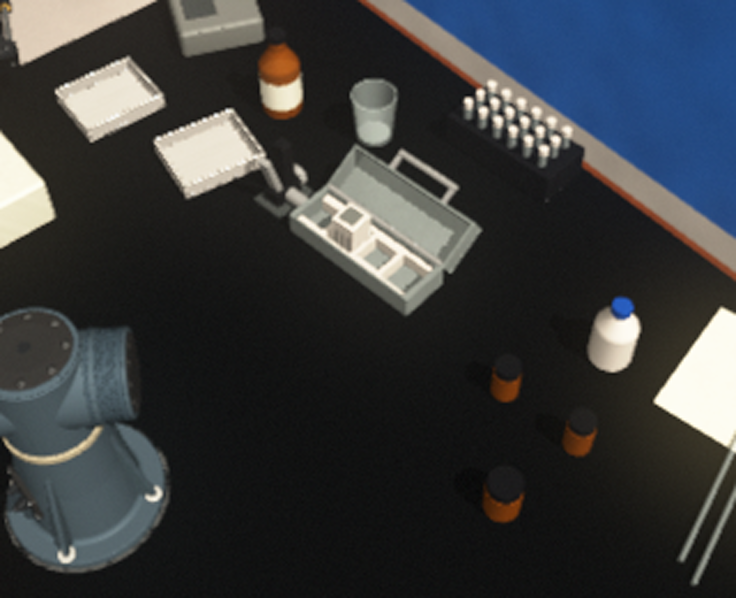

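Top view: tray candidates (172,232) and (102,251), and the one nearest the base is (172,232). Jars are slim (365,208) and (400,202), wide (403,243). The box is at about (270,210), with the cartridge in the third pocket at (261,211). So three jars are present. Next I fit the box and check it in a crop.

```bash
cat >> h.py <<'E'
from scipy.optimize import least_squares
def case2w(c,P):
    x,y,a=c[:3];P=np.array(P,float);R=np.array([[np.cos(a),-np.sin(a),0],[np.sin(a),np.cos(a),0],[0,0,1]]);return R@P+[x,y,0]
def two(obs): # obs [(d,px)], triangulate
    A=[];b=[]
    for d,px in obs:
        e,r=ray(d,px);r/=np.linalg.norm(r);M=np.eye(3)-np.outer(r,r);A.append(M);b.append(M@e)
    return np.linalg.lstsq(np.vstack(A),np.hstack(b),rcond=None)[0]
E
python3 - <<'E'
from h import *
np.set_printoptions(precision=4,suppress=True)
T=cap('top');S=cap('side')
t=lambda u,v:np.array([80+u/2.2,120+v/2.2])
s=lambda u,v:np.array([100+u/2.3,110+v/2.3])
obs=[(T,t(342,236),(-.042,.126,.04)),(T,t(503,211),(-.042,-.126,.04)),(S,s(292,222),(-.042,.126,.04)),(S,s(405,292),(-.042,-.126,.04)),(S,s(407,312),(-.042,-.126,0)),(S,s(443,268),(.042,-.126,.04))]
f=lambda c:np.hstack([proj(d,case2w(c,P))-p for d,p,P in obs])
r=least_squares(f,[.35,.1,0]);c=r.x;print(c,r.fun)
I=cv2.resize(T['image'],None,fx=6,fy=6,interpolation=2);J=cv2.resize(S['image'],None,fx=6,fy=6,interpolation=2)
def dr(I,d,Q,col):
    q=[tuple(int(v) for v in (proj(d,p)*6+3)) for p in Q]
    for a,b in zip(q,q[1:]+q[:1]):cv2.line(I,a,b,col,1)
for d,im in((T,I),(S,J)):
    dr(im,d,[case2w(c,(sx*.042,sy*.126,.04)) for sx,sy in((-1,-1),(1,-1),(1,1),(-1,1))],(0,0,255))
    for y,h in((-.0875,.0285),(-.0275,.0235),(.0325,.0285),(.0925,.0235)):
        dr(im,d,[case2w(c,(sx*h,y+sy*h,.03)) for sx,sy in((-1,-1),(1,-1),(1,1),(-1,1))],(0,255,0))
    for hh in (.1,):dr(im,d,[case2w(c,(x,.185+yy,.125)) for x,yy in((-.003,-.013),(.019,-.013),(.019,.013),(-.003,.013))],(255,0,255))
a=I[155*6:240*6,205*6:315*6];b=J[145*6:250*6,205*6:315*6]
cv2.imwrite('pics/f1.png',np.hstack([cv2.resize(a[:510],(480,371),interpolation=cv2.INTER_AREA),np.zeros((371,5,3),np.uint8),cv2.resize(b,(315,301))[:371].copy() if 0 else cv2.resize(b,(315,371))]))
for nm,g,w in(('wide',t(403*2.2-176,0),.05),):pass
for nm,cols in (('slimA',[(365,209),(321,277)]),('wide',[(403,242),(318,326)]),('slimB',[(399,202),s(579,432)])):
    print(nm,two([(T,cols[0]),(S,cols[1])]))
print('tray',two([(T,t(200,247)),(S,s(210,153))]),[onz(T,t(*p),.03) for p in((168,194),(251,202),(238,300),(150,290))])
print('bottles',onz(T,(376,163),.06),onz(T,(210,155),.05),onz(T,(161,181),.085))
E
```

```text
[0.5433 0.0733 0.1444] [-0.7773  0.4788 -0.3057 -1.144  -1.8381 -3.0192  1.3239  3.2926  0.2381
  1.443   0.3293 -0.7207]
slimA [ 0.5358 -0.2533  0.0288]
wide [ 0.4152 -0.3694  0.0236]
slimB [ 0.5551 -0.3702  0.0315]
tray [0.4794 0.4116 0.0129] [array([0.5612, 0.4591, 0.03  ]), array([0.5444, 0.33  , 0.03  ]), array([0.394, 0.349, 0.03 ]), array([0.4133, 0.4827, 0.03  ])]
bottles [ 0.6885 -0.2967  0.06  ] [0.7395 0.2724 0.05  ] [0.6416 0.4318 0.085 ]
```

View pics/f1.png

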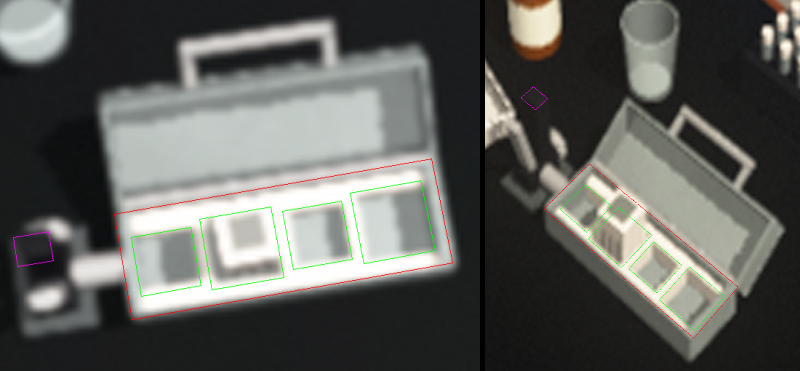

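The crop shows the model lines on the box rim and pockets to within about 2 mm. The cartridge is in the third pocket and the lid leans back. I'll refine the fit from image edges and measure the lid angle.

```bash
python3 - <<'E'
from h import *
from scipy.ndimage import map_coordinates,gaussian_filter
from scipy.optimize import minimize
np.set_printoptions(precision=4,suppress=True)
T=cap('top');S=cap('side')
G={}
for k,d in(('T',T),('S',S)):
    g=gaussian_filter(cv2.cvtColor(d['image'],cv2.COLOR_BGR2GRAY).astype(float),.7)
    G[k]=(np.gradient(g,axis=1),np.gradient(g,axis=0))
segs=[]
def rect(cx,cy,hx,hy,z,skip=()):
    c=[(cx-hx,cy-hy,z),(cx+hx,cy-hy,z),(cx+hx,cy+hy,z),(cx-hx,cy+hy,z)]
    return [(c[i],c[(i+1)%4]) for i in range(4) if i not in skip]
segs+=rect(0,0,.042,.126,.04,(1,))
for y,h in((-.0875,.0285),(-.0275,.0235),(.0925,.0235)):segs+=rect(0,y,h,h,.03)
def score(c,which='TS'):
    s=0
    for k,d in(('T',T),('S',S)):
        if k not in which: continue
        for a,b in segs:
            P=[proj(d,case2w(c,np.array(a)+(np.array(b)-a)*t)) for t in np.linspace(.08,.92,15)]
            P=np.array(P);v=P[-1]-P[0];n=np.array([-v[1],v[0]])/np.linalg.norm(v)
            gx=map_coordinates(G[k][0],P.T[::-1],order=1);gy=map_coordinates(G[k][1],P.T[::-1],order=1)
            s+=abs((gx*n[0]+gy*n[1]).mean())*np.linalg.norm(v)
    return -s
for w in('T','S','TS'):
    best=min((minimize(score,[.5433+dx,.0733+dy,.1444],args=(w,),method='Nelder-Mead',options=dict(initial_simplex=[[.5433+dx,.0733+dy,.1444],[.546+dx,.0733+dy,.1444],[.5433+dx,.076+dy,.1444],[.5433+dx,.0733+dy,.16]])) for dx in(-.004,0,.004) for dy in(-.004,0,.004)),key=lambda r:r.fun)
    print(w,best.x,best.fun)
c=best.x
h=two([(T,(264.1,162.6)),(S,(286.7,183.8))]);a=c[2];R=np.array([[np.cos(a),np.sin(a)],[-np.sin(a),np.cos(a)]])
hc=np.r_[R@(h[:2]-c[:2]),h[2]];print('handle',hc)
ang=np.arctan2(hc[2]-.04,hc[0]-.042);print('lid',np.pi-ang+np.arctan2(.018,.114), np.hypot(hc[2]-.04,hc[0]-.042))
for n,t in(('top','cartridge'),('side','cartridge'),('top','tray'),('side','tray'),('top','jar_slim0'),('side','jar_slim0'),('side','jar_wide0'),('top','jar_wide0')):print(n,t,[(np.round(x['location'],1).tolist(),round(x['conf'],2)) for x in nets.find_in(n,t)])
E
```

```text
T [0.5432 0.0705 0.1205] -8347.341916190742
S [0.5439 0.0755 0.1233] -5620.8552147192595
TS [0.5439 0.0712 0.1226] -13524.765667006484
handle [ 0.1493 -0.0025  0.0876]
lid 2.880708974808453 0.11735335959364641
top cartridge [([259.9, 211.0], 0.51), ([266.6, 195.5], 0.43)]
side cartridge [([251.0, 213.3], 0.73)]
top tray [([171.7, 231.2], 0.81), ([101.0, 252.0], 0.57), ([268.7, 197.7], 0.3)]
side tray [([191.4, 176.7], 0.86), ([149.4, 153.5], 0.69)]
top jar_slim0 [([403.9, 243.5], 0.73), ([264.7, 198.5], 0.65), ([400.7, 205.3], 0.58), ([367.1, 206.6], 0.51), ([258.8, 210.4], 0.42)]
side jar_slim0 [([349.9, 293.7], 0.75), ([322.3, 277.2], 0.57)]
side jar_wide0 [([320.1, 325.2], 0.67)]
top jar_wide0 [([402.3, 244.2], 0.76)]
```

```bash
cat >> h.py <<'E'
import json,os
C=np.array([.5437,.0725,.122])
F='cmd.json'
def getc(): return json.load(open(F)) if os.path.exists(F) else [.235,.579,.234,67.95]
def plan(wps,step=.04,save=True):
    """wps: (x,y,z,psi,grip,hold rows). Prints calls of <=10 rows, from the commanded pose."""
    cur=np.array(getc(),float);rows=[];g0=None
    out=[];p=cur.copy()
    for x,y,z,psi,g,hold in wps:
        t=np.array([x,y,z,psi],float);dist=np.linalg.norm(t[:3]-p[:3]);n=int(np.ceil(max(dist/step,abs(t[3]-p[3])/6.9)))
        out+=[(p+(t-p)*(i+1)/n,g) for i in range(n)]+[(t,g)]*hold;p=t
    while out:
        ch,out=out[:10],out[10:];R=[]
        c,s=np.cos(np.radians(cur[3])),np.sin(np.radians(cur[3]));M=np.array([[-s,c,0],[c,s,0],[0,0,-1]])
        for t,g in ch:
            r=np.round(M.T@(t[:3]-cur[:3])/.3,3);w=round(-(t[3]-cur[3])/180,3);R.append([*(r+0.).tolist(),0,0,w+0.,g])
        print(json.dumps(R).replace(' ',''))
        cur=np.r_[cur[:3]+M@r*.3,cur[3]-w*180]
    if save: json.dump(cur.tolist(),open(F,'w'))
    print('end',cur)
E
python3 - <<'E'
from h import *
np.set_printoptions(precision=4,suppress=True)
T=cap('top');S=cap('side')
print('cart',two([(T,(259.9,211.5)),(S,(250.3,212.9))]),'model',case2w(C,(0,.0325,.04)))
for p in(((366,208),(321.7,277.2)),((400.4,203.7),(349.9,293.7)),((402.7,243.4),(319.3,325.4))):print(two([(T,p[0]),(S,p[1])]))
x,y,_=case2w(C,(0,.0325,0))
plan([(x,y,.17,97,.8,0),(x,y,.051,97,.8,0)])
E
```

```text
cart [0.5366 0.1068 0.0244] model [0.5397 0.1048 0.04  ]
[ 0.5378 -0.2561  0.0298]
[ 0.5447 -0.3649  0.06  ]
[ 0.4145 -0.3695  0.0253]
[[-0.102,-0.072,0.014,0,0,-0.011,0.8],[-0.205,-0.145,0.028,0,0,-0.022,0.8],[-0.307,-0.217,0.043,0,0,-0.032,0.8],[-0.409,-0.289,0.057,0,0,-0.043,0.8],[-0.512,-0.361,0.071,0,0,-0.054,0.8],[-0.614,-0.434,0.085,0,0,-0.065,0.8],[-0.716,-0.506,0.1,0,0,-0.075,0.8],[-0.819,-0.578,0.114,0,0,-0.086,0.8],[-0.921,-0.65,0.128,0,0,-0.097,0.8],[-1.023,-0.723,0.142,0,0,-0.108,0.8]]
[[-0.073,-0.102,0.014,0,0,-0.01,0.8],[-0.145,-0.204,0.029,0,0,-0.021,0.8],[-0.218,-0.306,0.043,0,0,-0.032,0.8],[-0.29,-0.408,0.057,0,0,-0.043,0.8],[-0.363,-0.511,0.071,0,0,-0.053,0.8],[-0.363,-0.511,0.204,0,0,-0.053,0.8],[-0.363,-0.511,0.336,0,0,-0.053,0.8],[-0.363,-0.511,0.468,0,0,-0.053,0.8]]
end [ 0.5398  0.1046  0.051  96.93  ]
```

```bash
rm cmd.json; sed -i 's/ch,out=out\[:10\],out\[10:\]/m=next((i for i,o in enumerate(out[:10]) if np.linalg.norm(o[0][:3]-cur[:3])>.285),10);ch,out=out[:m],out[m:]/;s/;R=\[\]$/;R=[]/' h.py
python3 - <<'E'
from h import *
x,y,_=case2w(C,(0,.0325,0))
plan([(x,y,.15,97,.8,0),(x,y,.051,97,.8,1)])
E
```

```text
[[-0.102,-0.072,0.019,0,0,-0.011,0.8],[-0.205,-0.145,0.037,0,0,-0.022,0.8],[-0.307,-0.217,0.056,0,0,-0.032,0.8],[-0.409,-0.289,0.075,0,0,-0.043,0.8],[-0.512,-0.361,0.093,0,0,-0.054,0.8],[-0.614,-0.434,0.112,0,0,-0.065,0.8],[-0.716,-0.506,0.131,0,0,-0.075,0.8]]
[[-0.083,-0.094,0.018,0,0,-0.011,0.8],[-0.166,-0.188,0.037,0,0,-0.022,0.8],[-0.248,-0.282,0.056,0,0,-0.033,0.8],[-0.331,-0.376,0.074,0,0,-0.043,0.8],[-0.414,-0.471,0.093,0,0,-0.054,0.8],[-0.496,-0.565,0.112,0,0,-0.065,0.8],[-0.579,-0.659,0.13,0,0,-0.076,0.8]]
[[-0.058,-0.111,0.019,0,0,-0.01,0.8],[-0.058,-0.111,0.129,0,0,-0.01,0.8],[-0.058,-0.111,0.239,0,0,-0.01,0.8],[-0.058,-0.111,0.349,0,0,-0.01,0.8],[-0.058,-0.111,0.349,0,0,-0.01,0.8]]
end [5.39785606e-01 1.04725864e-01 5.10000000e-02 9.69300000e+01]
```

Call:
move_arm:
  increments:
    - [-0.102, -0.072, 0.019, 0, 0, -0.011, 0.8]
    - [-0.205, -0.145, 0.037, 0, 0, -0.022, 0.8]
    - [-0.307, -0.217, 0.056, 0, 0, -0.032, 0.8]
    - [-0.409, -0.289, 0.075, 0, 0, -0.043, 0.8]
    - [-0.512, -0.361, 0.093, 0, 0, -0.054, 0.8]
    - [-0.614, -0.434, 0.112, 0, 0, -0.065, 0.8]
    - [-0.716, -0.506, 0.131, 0, 0, -0.075, 0.8]

```text
time_s: 2.48
position: [0.3774, 0.3565, 0.1943]
tcp_rot: [[-0.989, 0.147, 0.001], [0.147, 0.989, 0.0], [-0.001, 0.0, -1.0]]
force: [1.3, -0.8, 0.5]
opening: 0.798
grasp_force: 0.0
```

Call:
move_arm:
  increments:
    - [-0.083, -0.094, 0.018, 0, 0, -0.011, 0.8]
    - [-0.166, -0.188, 0.037, 0, 0, -0.022, 0.8]
    - [-0.248, -0.282, 0.056, 0, 0, -0.033, 0.8]
    - [-0.331, -0.376, 0.074, 0, 0, -0.043, 0.8]
    - [-0.414, -0.471, 0.093, 0, 0, -0.054, 0.8]
    - [-0.496, -0.565, 0.112, 0, 0, -0.065, 0.8]
    - [-0.579, -0.659, 0.13, 0, 0, -0.076, 0.8]

```text
time_s: 3.07
position: [0.52, 0.1349, 0.1551]
tcp_rot: [[-0.996, -0.091, 0.0], [-0.091, 0.996, 0.0], [-0.0, 0.0, -1.0]]
force: [0.7, 0.6, 0.1]
opening: 0.802
grasp_force: 0.0
```

Call:
move_arm:
  increments:
    - [-0.058, -0.111, 0.019, 0, 0, -0.01, 0.8]
    - [-0.058, -0.111, 0.129, 0, 0, -0.01, 0.8]
    - [-0.058, -0.111, 0.239, 0, 0, -0.01, 0.8]
    - [-0.058, -0.111, 0.349, 0, 0, -0.01, 0.8]
    - [-0.058, -0.111, 0.349, 0, 0, -0.01, 0.8]

```text
time_s: 3.48
position: [0.5353, 0.1044, 0.0449]
tcp_rot: [[-0.993, -0.119, -0.012], [-0.119, 0.993, 0.0], [0.012, 0.002, -1.0]]
force: [-0.9, 0.2, 0.1]
opening: 0.795
grasp_force: 0.0
```

```bash
python3 - <<'E'
from h import *
print(np.round(bot.read_state()['position'],4),bot.read_state()['force'])
S=cap('side');T=cap('top')
cv2.imwrite('pics/g1.png',np.hstack([cv2.resize(d['image'][150:250,200:300],(390,390),interpolation=2) for d in(S,T)]))
x,y,_=case2w(C,(0,.0325,0))
plan([(x,y,.051,96.93,0,9)])
E
```

```text
[0.5353 0.1044 0.0449] [-0.86609982  0.24613842  0.14074817]
[[0.0,0.0,0.0,0,0,0.0,0],[0.0,0.0,0.0,0,0,0.0,0],[0.0,0.0,0.0,0,0,0.0,0],[0.0,0.0,0.0,0,0,0.0,0],[0.0,0.0,0.0,0,0,0.0,0],[0.0,0.0,0.0,0,0,0.0,0],[0.0,0.0,0.0,0,0,0.0,0],[0.0,0.0,0.0,0,0,0.0,0],[0.0,0.0,0.0,0,0,0.0,0],[0.0,0.0,0.0,0,0,0.0,0]]
end [5.39785606e-01 1.04725864e-01 5.10000000e-02 9.69300000e+01]
```

View pics/g1.png

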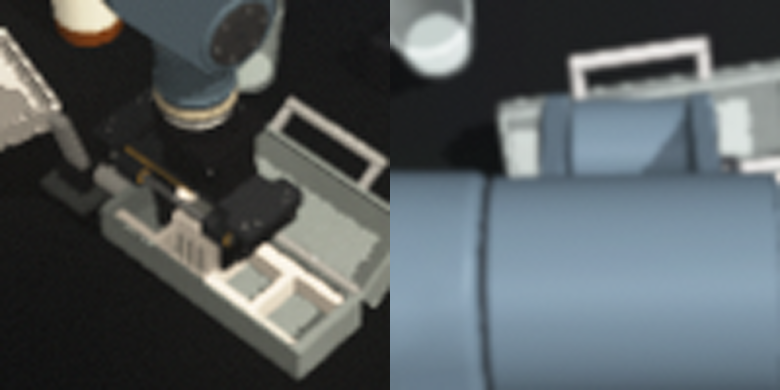

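The side view shows the fingers straddling the white cartridge (at about 195,235 in the crop), clear of the rim. Closing now.

Call:
move_arm:
  increments:
    - [0, 0, 0, 0, 0, 0, 0]
    - [0, 0, 0, 0, 0, 0, 0]
    - [0, 0, 0, 0, 0, 0, 0]
    - [0, 0, 0, 0, 0, 0, 0]
    - [0, 0, 0, 0, 0, 0, 0]
    - [0, 0, 0, 0, 0, 0, 0]
    - [0, 0, 0, 0, 0, 0, 0]
    - [0, 0, 0, 0, 0, 0, 0]
    - [0, 0, 0, 0, 0, 0, 0]
    - [0, 0, 0, 0, 0, 0, 0]

```text
time_s: 4.42
position: [0.5401, 0.105, 0.0519]
tcp_rot: [[-0.993, -0.121, 0.002], [-0.121, 0.993, -0.0], [-0.002, -0.0, -1.0]]
force: [-0.9, -0.7, 7.3]
opening: 0.502
grasp_force: 29.9
```

```bash
python3 - <<'E'
from h import *
x,y,_=case2w(C,(0,.0325,0));c=getc()
plan([(c[0],c[1],.16,97,0,0),(.45,.24,.2,97,0,0),(.468,.405,.17,97,0,2),(.468,.405,.065,97,0,0),(.468,.405,.053,97,0,3)],step=.035)
E
```

```text
[[0.0,0.0,-0.091,0,0,0.0,0],[0.0,0.0,-0.182,0,0,0.0,0],[0.0,0.0,-0.272,0,0,0.0,0],[0.0,0.0,-0.363,0,0,0.0,0],[0.049,0.097,-0.39,0,0,0.0,0],[0.097,0.193,-0.417,0,0,0.0,0],[0.146,0.29,-0.443,0,0,0.0,0],[0.194,0.387,-0.47,0,0,0.0,0],[0.243,0.484,-0.497,0,0,0.0,0],[0.218,0.591,-0.477,0,0,0.0,0]]
[[-0.026,0.108,0.02,0,0,0.0,0],[-0.051,0.216,0.04,0,0,0.0,0],[-0.076,0.324,0.06,0,0,0.0,0],[-0.101,0.431,0.08,0,0,0.0,0],[-0.101,0.431,0.08,0,0,0.0,0],[-0.101,0.431,0.08,0,0,0.0,0],[-0.101,0.431,0.197,0,0,0.0,0],[-0.101,0.431,0.314,0,0,0.0,0],[-0.101,0.431,0.43,0,0,0.0,0],[-0.101,0.431,0.47,0,0,0.0,0]]
[[0.0,0.0,0.0,0,0,0.0,0],[0.0,0.0,0.0,0,0,0.0,0],[0.0,0.0,0.0,0,0,0.0,0]]
end [4.67948714e-01 4.04850889e-01 5.31000000e-02 9.69300000e+01]
```

Call:
move_arm:
  increments:
    - [0, 0, -0.091, 0, 0, 0, 0]
    - [0, 0, -0.182, 0, 0, 0, 0]
    - [0, 0, -0.272, 0, 0, 0, 0]
    - [0, 0, -0.363, 0, 0, 0, 0]
    - [0.049, 0.097, -0.39, 0, 0, 0, 0]
    - [0.097, 0.193, -0.417, 0, 0, 0, 0]
    - [0.146, 0.29, -0.443, 0, 0, 0, 0]
    - [0.194, 0.387, -0.47, 0, 0, 0, 0]
    - [0.243, 0.484, -0.497, 0, 0, 0, 0]
    - [0.218, 0.591, -0.477, 0, 0, 0, 0]

```text
time_s: 5.25
position: [0.4484, 0.2736, 0.1954]
tcp_rot: [[-0.993, -0.121, -0.003], [-0.121, 0.993, -0.001], [0.003, -0.0, -1.0]]
force: [0.6, -0.8, -2.1]
opening: 0.503
grasp_force: 29.9
```

Call:
move_arm:
  increments:
    - [-0.026, 0.108, 0.02, 0, 0, 0, 0]
    - [-0.051, 0.216, 0.04, 0, 0, 0, 0]
    - [-0.076, 0.324, 0.06, 0, 0, 0, 0]
    - [-0.101, 0.431, 0.08, 0, 0, 0, 0]
    - [-0.101, 0.431, 0.08, 0, 0, 0, 0]
    - [-0.101, 0.431, 0.08, 0, 0, 0, 0]
    - [-0.101, 0.431, 0.197, 0, 0, 0, 0]
    - [-0.101, 0.431, 0.314, 0, 0, 0, 0]
    - [-0.101, 0.431, 0.43, 0, 0, 0, 0]
    - [-0.101, 0.431, 0.47, 0, 0, 0, 0]

```text
time_s: 6.08
position: [0.4642, 0.4018, 0.0488]
tcp_rot: [[-0.993, -0.12, -0.008], [-0.12, 0.993, -0.006], [0.009, -0.004, -1.0]]
force: [-2.2, -6.5, 36.9]
opening: 0.502
grasp_force: 30.0
```

Call:
move_arm:
  increments:
    - [0, 0, 0, 0, 0, 0, 0]
    - [0, 0, 0, 0, 0, 0, 0]
    - [0, 0, 0, 0, 0, 0, 0]

```text
time_s: 6.33
position: [0.4683, 0.4049, 0.0537]
tcp_rot: [[-0.993, -0.12, 0.001], [-0.12, 0.993, 0.001], [-0.001, 0.001, -1.0]]
force: [-0.9, 0.2, -2.2]
opening: 0.502
grasp_force: 30.0
```

```bash
python3 - <<'E'
from h import *
c=getc()
plan([(c[0],c[1],c[2],c[3],.75,6),(c[0],c[1],.13,97,.75,1)],step=.035)
E
```

```text
[[0.0,0.0,0.0,0,0,0.0,0.75],[0.0,0.0,0.0,0,0,0.0,0.75],[0.0,0.0,0.0,0,0,0.0,0.75],[0.0,0.0,0.0,0,0,0.0,0.75],[0.0,0.0,0.0,0,0,0.0,0.75],[0.0,0.0,0.0,0,0,0.0,0.75],[0.0,0.0,-0.085,0,0,0.0,0.75],[0.0,0.0,-0.171,0,0,0.0,0.75],[0.0,0.0,-0.256,0,0,0.0,0.75],[0.0,0.0,-0.256,0,0,0.0,0.75]]
end [ 0.46794871  0.40485089  0.1299     96.93      ]
```

Call:
move_arm:
  increments:
    - [0, 0, 0, 0, 0, 0, 0.75]
    - [0, 0, 0, 0, 0, 0, 0.75]
    - [0, 0, 0, 0, 0, 0, 0.75]
    - [0, 0, 0, 0, 0, 0, 0.75]
    - [0, 0, 0, 0, 0, 0, 0.75]
    - [0, 0, 0, 0, 0, 0, 0.75]
    - [0, 0, -0.085, 0, 0, 0, 0.75]
    - [0, 0, -0.171, 0, 0, 0, 0.75]
    - [0, 0, -0.256, 0, 0, 0, 0.75]
    - [0, 0, -0.256, 0, 0, 0, 0.75]

```text
time_s: 7.17
position: [0.4704, 0.4071, 0.1345]
tcp_rot: [[-0.993, -0.121, 0.008], [-0.121, 0.993, 0.005], [-0.009, 0.004, -1.0]]
force: [0.5, 0.4, 0.6]
opening: 0.751
grasp_force: 0.0
```

```bash
python3 - <<'E'
from h import *
np.set_printoptions(precision=4,suppress=True)
T=cap('top');S=cap('side')
for n,t in(('top','jar_slim0'),('side','jar_slim0'),('top','jar_wide0'),('side','jar_wide0')):print(n,t,[(np.round(x['location'],1).tolist(),round(x['conf'],2)) for x in nets.find_in(n,t)])
# amber blob segmentation
for d,b in((T,(340,180,430,270)),(S,(280,240,390,360))):
    im=d['image'][b[1]:b[3],b[0]:b[2]].astype(int);m=((im[...,2]>60)&(im[...,2]-im[...,0]>40)).astype(np.uint8)
    n,_,st,ce=cv2.connectedComponentsWithStats(m);print([(st[i,4],(ce[i]+b[:2]).round(1)) for i in range(1,n) if st[i,4]>15])
cv2.imwrite('pics/j1.png',np.hstack([cv2.resize(T['image'][175:265,345:435],(390,390),interpolation=2),cv2.resize(S['image'][250:360,275:385],(390,390),interpolation=2)]))
E
```

```text
top jar_slim0 [([362.4, 209.5], 0.69), ([400.8, 202.3], 0.5)]
side jar_slim0 [([277.0, 199.9], 0.68), ([321.4, 278.7], 0.63), ([351.5, 293.9], 0.62), ([266.6, 208.2], 0.36)]
top jar_wide0 [([405.2, 243.3], 0.7)]
side jar_wide0 [([317.2, 324.9], 0.92), ([194.5, 182.1], 0.67)]
[(np.int32(76), array([396.1, 204.5])), (np.int32(60), array([360.1, 210.3])), (np.int32(92), array([398.4, 246.2]))]
[(np.int32(105), array([319.6, 278.8])), (np.int32(108), array([351.3, 302.3])), (np.int32(131), array([318.3, 331. ]))]
```

View pics/j1.png

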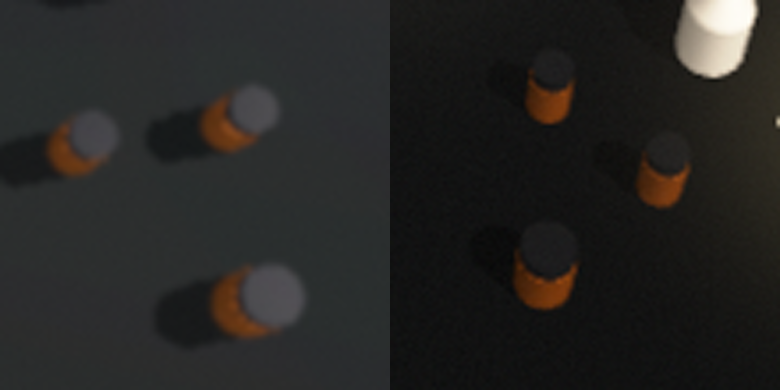

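The crop shows the cap centres. Top view: slim A (366.7,205.9), slim B (403.4,200.2), wide (408,243). Side view: (320.7,268.3), (353.4,292.3), (319.9,319.1).

```bash
python3 - <<'E'
from h import *
np.set_printoptions(precision=4,suppress=True)
T=cap('top');S=cap('side')
for n,p,q in(('A',(366.2,205.4),(320.2,267.8)),('B',(402.9,199.7),(352.9,291.8)),('W',(407.5,242.6),(319.4,318.6))):
    print(n,two([(T,p),(S,q)]),onz(T,p,.066),onz(S,q,.066))
print('cart',[(t,[(np.round(x['location'],1).tolist(),round(x['conf'],2)) for x in nets.find_in(t,'cartridge')]) for t in('top','side')])
E
```

```text
A [ 0.5374 -0.2453  0.0731] [ 0.5406 -0.2481  0.066 ] [ 0.5392 -0.2418  0.066 ]
B [ 0.5539 -0.3699  0.0695] [ 0.556 -0.372  0.066] [ 0.5543 -0.3684  0.066 ]
W [ 0.4113 -0.3684  0.0715] [ 0.4129 -0.371   0.066 ] [ 0.4126 -0.3663  0.066 ]
cart [('top', [([162.8, 180.4], 0.56), ([404.2, 242.7], 0.52)]), ('side', [])]
```

```bash
cat >> h.py <<'E'
def down(x,y,z,psi,g,hold=2): return [(x,y,z+.03,psi,g,0),(x,y,z+.01,psi,g,0),(x,y,z+.003,psi,g,0),(x,y,z,psi,g,hold)]
def pick(x,y,z,psi0,psi1,g): return down(x,y,z,psi0,g)+[(x,y,z,psi0,0,7),(x,y,z,psi0,g,4),(x,y,z,psi1,g,1),(x,y,z,psi1,0,8)]
E
python3 - <<'E'
from h import *
c=getc();x,y=.4125,-.369
plan([(c[0],c[1],.19,97,.85,0),(.43,0.05,.2,97,.85,0),(x,y,.15,97,.85,1)]+pick(x,y,.049,97,7,.85))
E
```

```text
[[0.0,0.0,-0.1,0,0,0.0,0.85],[0.0,0.0,-0.2,0,0,0.0,0.85],[0.03,-0.129,-0.204,0,0,0.0,0.85],[0.06,-0.258,-0.208,0,0,0.0,0.85],[0.089,-0.386,-0.211,0,0,0.0,0.85],[0.119,-0.515,-0.215,0,0,0.0,0.85],[0.149,-0.644,-0.219,0,0,0.0,0.85],[0.179,-0.773,-0.223,0,0,0.0,0.85]]
[[0.03,-0.128,-0.003,0,0,0.0,0.85],[0.059,-0.257,-0.007,0,0,0.0,0.85],[0.089,-0.386,-0.011,0,0,0.0,0.85],[0.11,-0.511,0.004,0,0,0.0,0.85],[0.13,-0.637,0.02,0,0,0.0,0.85],[0.151,-0.762,0.035,0,0,0.0,0.85],[0.172,-0.888,0.05,0,0,0.0,0.85]]
[[0.02,-0.125,0.015,0,0,0.0,0.85],[0.041,-0.25,0.03,0,0,0.0,0.85],[0.061,-0.376,0.045,0,0,0.0,0.85],[0.082,-0.501,0.061,0,0,0.0,0.85],[0.103,-0.627,0.076,0,0,0.0,0.85],[0.123,-0.752,0.091,0,0,0.0,0.85],[0.144,-0.877,0.106,0,0,0.0,0.85],[0.144,-0.877,0.106,0,0,0.0,0.85],[0.144,-0.877,0.224,0,0,0.0,0.85]]
[[0.0,0.0,0.119,0,0,0.0,0.85],[0.0,0.0,0.185,0,0,0.0,0.85],[0.0,0.0,0.209,0,0,0.0,0.85],[0.0,0.0,0.219,0,0,0.0,0.85],[0.0,0.0,0.219,0,0,0.0,0.85],[0.0,0.0,0.219,0,0,0.0,0.85],[0.0,0.0,0.219,0,0,0.0,0],[0.0,0.0,0.219,0,0,0.0,0],[0.0,0.0,0.219,0,0,0.0,0],[0.0,0.0,0.219,0,0,0.0,0]]
[[0.0,0.0,0
[... 170 characters left out ...]
[0.0,0.0,0.0,0,0,0.035,0.85],[0.0,0.0,0.0,0,0,0.071,0.85],[0.0,0.0,0.0,0,0,0.107,0.85]]
[[0.0,0.0,0.0,0,0,0.035,0.85],[0.0,0.0,0.0,0,0,0.071,0.85],[0.0,0.0,0.0,0,0,0.107,0.85],[0.0,0.0,0.0,0,0,0.143,0.85],[0.0,0.0,0.0,0,0,0.178,0.85],[0.0,0.0,0.0,0,0,0.214,0.85],[0.0,0.0,0.0,0,0,0.25,0.85],[0.0,0.0,0.0,0,0,0.285,0.85],[0.0,0.0,0.0,0,0,0.321,0.85],[0.0,0.0,0.0,0,0,0.357,0.85]]
[[0.0,0.0,0.0,0,0,0.036,0.85],[0.0,0.0,0.0,0,0,0.036,0.85],[0.0,0.0,0.0,0,0,0.036,0],[0.0,0.0,0.0,0,0,0.036,0],[0.0,0.0,0.0,0,0,0.036,0],[0.0,0.0,0.0,0,0,0.036,0],[0.0,0.0,0.0,0,0,0.036,0],[0.0,0.0,0.0,0,0,0.036,0],[0.0,0.0,0.0,0,0,0.036,0],[0.0,0.0,0.0,0,0,0.036,0]]
end [ 0.41240157 -0.36890406  0.0489      6.93      ]
```

Call:
move_arm:
  increments:
    - [0, 0, -0.1, 0, 0, 0, 0.85]
    - [0, 0, -0.2, 0, 0, 0, 0.85]
    - [0.03, -0.129, -0.204, 0, 0, 0, 0.85]
    - [0.06, -0.258, -0.208, 0, 0, 0, 0.85]
    - [0.089, -0.386, -0.211, 0, 0, 0, 0.85]
    - [0.119, -0.515, -0.215, 0, 0, 0, 0.85]
    - [0.149, -0.644, -0.219, 0, 0, 0, 0.85]
    - [0.179, -0.773, -0.223, 0, 0, 0, 0.85]

```text
time_s: 8.33
position: [0.4416, 0.1669, 0.1963]
tcp_rot: [[-0.993, -0.122, 0.0], [-0.122, 0.993, -0.0], [0.0, -0.0, -1.0]]
force: [0.8, -0.5, 0.5]
opening: 0.851
grasp_force: 0.0
```

Call:
move_arm:
  increments:
    - [0.03, -0.128, -0.003, 0, 0, 0, 0.85]
    - [0.059, -0.257, -0.007, 0, 0, 0, 0.85]
    - [0.089, -0.386, -0.011, 0, 0, 0, 0.85]
    - [0.11, -0.511, 0.004, 0, 0, 0, 0.85]
    - [0.13, -0.637, 0.02, 0, 0, 0, 0.85]
    - [0.151, -0.762, 0.035, 0, 0, 0, 0.85]
    - [0.172, -0.888, 0.05, 0, 0, 0, 0.85]

```text
time_s: 8.92
position: [0.4227, -0.104, 0.1812]
tcp_rot: [[-0.993, -0.121, 0.0], [-0.121, 0.993, -0.0], [-0.0, -0.0, -1.0]]
force: [2.1, 0.5, 0.2]
opening: 0.852
grasp_force: 0.0
```

Call:
move_arm:
  increments:
    - [0.02, -0.125, 0.015, 0, 0, 0, 0.85]
    - [0.041, -0.25, 0.03, 0, 0, 0, 0.85]
    - [0.061, -0.376, 0.045, 0, 0, 0, 0.85]
    - [0.082, -0.501, 0.061, 0, 0, 0, 0.85]
    - [0.103, -0.627, 0.076, 0, 0, 0, 0.85]
    - [0.123, -0.752, 0.091, 0, 0, 0, 0.85]
    - [0.144, -0.877, 0.106, 0, 0, 0, 0.85]
    - [0.144, -0.877, 0.106, 0, 0, 0, 0.85]
    - [0.144, -0.877, 0.224, 0, 0, 0, 0.85]

```text
time_s: 9.67
position: [0.415, -0.3757, 0.1184]
tcp_rot: [[-0.993, -0.117, 0.009], [-0.117, 0.993, -0.012], [-0.008, -0.013, -1.0]]
force: [0.7, -0.4, 0.1]
opening: 0.85
grasp_force: 0.0
```

```bash
python3 - <<'E'
from h import *
print(bot.read_state()['position'])
T=cap('top');S=cap('side')
print([(np.round(x['location'],1).tolist(),round(x['conf'],2)) for x in nets.find_in('side','jar_wide0')])
cv2.imwrite('pics/j2.png',np.hstack([cv2.resize(T['image'][145:275,80:210],(390,390),interpolation=2),cv2.resize(S['image'][240:370,265:395],(390,390),interpolation=2)]))
E
```

```text
[ 0.41503196 -0.37569895  0.11842161]
[([317.0, 326.8], 0.9)]
```

View pics/j2.png

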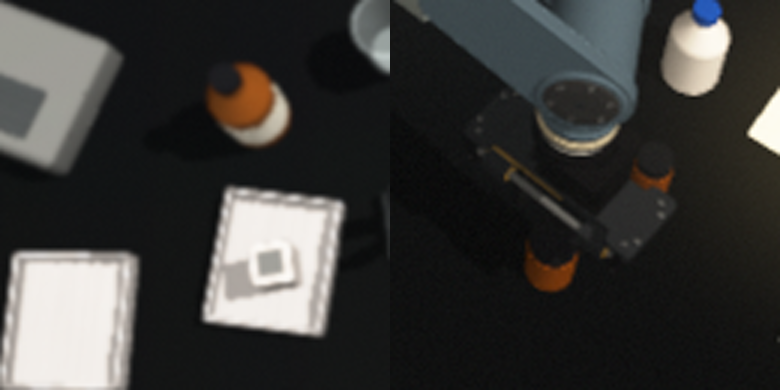

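The cartridge stands upright in the right tray (at about 270,262 in the left crop). The wide jar stands in the same place under the gripper (550,265 in the right crop). Going down.

Call:
move_arm:
  increments:
    - [0, 0, 0.119, 0, 0, 0, 0.85]
    - [0, 0, 0.185, 0, 0, 0, 0.85]
    - [0, 0, 0.209, 0, 0, 0, 0.85]
    - [0, 0, 0.219, 0, 0, 0, 0.85]
    - [0, 0, 0.219, 0, 0, 0, 0.85]
    - [0, 0, 0.219, 0, 0, 0, 0.85]
    - [0, 0, 0.219, 0, 0, 0, 0]
    - [0, 0, 0.219, 0, 0, 0, 0]
    - [0, 0, 0.219, 0, 0, 0, 0]
    - [0, 0, 0.219, 0, 0, 0, 0]

```text
time_s: 10.65
position: [0.4122, -0.3689, 0.0491]
tcp_rot: [[-0.993, -0.121, 0.001], [-0.121, 0.993, -0.001], [-0.001, -0.001, -1.0]]
force: [-0.5, 0.6, 0.3]
opening: 0.627
grasp_force: 0.0
```

Call:
move_arm:
  increments:
    - [0, 0, 0, 0, 0, 0, 0]
    - [0, 0, 0, 0, 0, 0, 0]
    - [0, 0, 0, 0, 0, 0, 0]
    - [0, 0, 0, 0, 0, 0, 0.85]
    - [0, 0, 0, 0, 0, 0, 0.85]
    - [0, 0, 0, 0, 0, 0, 0.85]
    - [0, 0, 0, 0, 0, 0, 0.85]
    - [0, 0, 0, 0, 0, 0.035, 0.85]
    - [0, 0, 0, 0, 0, 0.071, 0.85]
    - [0, 0, 0, 0, 0, 0.107, 0.85]

```text
time_s: 11.48
position: [0.4119, -0.3685, 0.0482]
tcp_rot: [[-0.976, 0.219, -0.0], [0.219, 0.976, 0.0], [0.0, 0.0, -1.0]]
force: [0.1, -0.5, -0.3]
opening: 0.842
grasp_force: 0.0
```

Call:
move_arm:
  increments:
    - [0, 0, 0, 0, 0, 0.035, 0.85]
    - [0, 0, 0, 0, 0, 0.071, 0.85]
    - [0, 0, 0, 0, 0, 0.107, 0.85]
    - [0, 0, 0, 0, 0, 0.143, 0.85]
    - [0, 0, 0, 0, 0, 0.178, 0.85]
    - [0, 0, 0, 0, 0, 0.214, 0.85]
    - [0, 0, 0, 0, 0, 0.25, 0.85]
    - [0, 0, 0, 0, 0, 0.285, 0.85]
    - [0, 0, 0, 0, 0, 0.321, 0.85]
    - [0, 0, 0, 0, 0, 0.357, 0.85]

```text
time_s: 12.32
position: [0.4119, -0.3685, 0.0482]
tcp_rot: [[-0.226, 0.974, -0.0], [0.974, 0.226, 0.0], [0.0, -0.0, -1.0]]
force: [-0.1, -0.1, -0.5]
opening: 0.85
grasp_force: 0.0
```

Call:
move_arm:
  increments:
    - [0, 0, 0, 0, 0, 0.036, 0.85]
    - [0, 0, 0, 0, 0, 0.036, 0.85]
    - [0, 0, 0, 0, 0, 0.036, 0]
    - [0, 0, 0, 0, 0, 0.036, 0]
    - [0, 0, 0, 0, 0, 0.036, 0]
    - [0, 0, 0, 0, 0, 0.036, 0]
    - [0, 0, 0, 0, 0, 0.036, 0]
    - [0, 0, 0, 0, 0, 0.036, 0]
    - [0, 0, 0, 0, 0, 0.036, 0]
    - [0, 0, 0, 0, 0, 0.036, 0]

```text
time_s: 13.15
position: [0.4121, -0.3687, 0.0484]
tcp_rot: [[-0.121, 0.993, 0.0], [0.993, 0.121, -0.0], [-0.0, 0.0, -1.0]]
force: [0.1, 0.0, -0.8]
opening: 0.564
grasp_force: 30.0
```

```bash
python3 - <<'E'
from h import *
c=getc();x,y,_=case2w(C,(0,-.0875,0));print(x,y)
plan([(c[0],c[1],.14,7,0,0),(.50,-.17,.15,7,0,0),(x,y,.14,7,0,2),(x,y,.085,7,0,1),(x,y,.068,7,0,0),(x,y,.057,7,0,3)],step=.035)
E
```

```text
0.5543485385835979 -0.014349632273450805
[[0.0,0.0,-0.101,0,0,0.0,0],[0.0,0.0,-0.202,0,0,0.0,0],[0.0,0.0,-0.304,0,0,0.0,0],[0.089,0.053,-0.308,0,0,0.0,0],[0.178,0.106,-0.313,0,0,0.0,0],[0.267,0.159,-0.318,0,0,0.0,0],[0.356,0.211,-0.323,0,0,0.0,0],[0.445,0.264,-0.327,0,0,0.0,0],[0.534,0.317,-0.332,0,0,0.0,0],[0.623,0.37,-0.337,0,0,0.0,0]]
[[0.099,0.048,0.007,0,0,0.0,0],[0.197,0.097,0.013,0,0,0.0,0],[0.296,0.145,0.02,0,0,0.0,0],[0.394,0.194,0.027,0,0,0.0,0],[0.493,0.242,0.033,0,0,0.0,0],[0.493,0.242,0.033,0,0,0.0,0],[0.493,0.242,0.033,0,0,0.0,0],[0.493,0.242,0.125,0,0,0.0,0],[0.493,0.242,0.217,0,0,0.0,0],[0.493,0.242,0.217,0,0,0.0,0]]
[[0.0,0.0,0.056,0,0,0.0,0],[0.0,0.0,0.093,0,0,0.0,0],[0.0,0.0,0.093,0,0,0.0,0],[0.0,0.0,0.093,0,0,0.0,0],[0.0,0.0,0.093,0,0,0.0,0]]
end [ 0.5542644  -0.01439745  0.057       6.93      ]
```

Call:
move_arm:
  increments:
    - [0, 0, -0.101, 0, 0, 0, 0]
    - [0, 0, -0.202, 0, 0, 0, 0]
    - [0, 0, -0.304, 0, 0, 0, 0]
    - [0.089, 0.053, -0.308, 0, 0, 0, 0]
    - [0.178, 0.106, -0.313, 0, 0, 0, 0]
    - [0.267, 0.159, -0.318, 0, 0, 0, 0]
    - [0.356, 0.211, -0.323, 0, 0, 0, 0]
    - [0.445, 0.264, -0.327, 0, 0, 0, 0]
    - [0.534, 0.317, -0.332, 0, 0, 0, 0]
    - [0.623, 0.37, -0.337, 0, 0, 0, 0]

```text
time_s: 13.98
position: [0.4996, -0.1681, 0.1494]
tcp_rot: [[-0.121, 0.993, -0.001], [0.993, 0.121, 0.0], [0.001, -0.001, -1.0]]
force: [0.6, -0.4, -1.3]
opening: 0.564
grasp_force: 30.0
```

Call:
move_arm:
  increments:
    - [0.099, 0.048, 0.007, 0, 0, 0, 0]
    - [0.197, 0.097, 0.013, 0, 0, 0, 0]
    - [0.296, 0.145, 0.02, 0, 0, 0, 0]
    - [0.394, 0.194, 0.027, 0, 0, 0, 0]
    - [0.493, 0.242, 0.033, 0, 0, 0, 0]
    - [0.493, 0.242, 0.033, 0, 0, 0, 0]
    - [0.493, 0.242, 0.033, 0, 0, 0, 0]
    - [0.493, 0.242, 0.125, 0, 0, 0, 0]
    - [0.493, 0.242, 0.217, 0, 0, 0, 0]
    - [0.493, 0.242, 0.217, 0, 0, 0, 0]

```text
time_s: 14.82
position: [0.55, -0.0145, 0.0804]
tcp_rot: [[-0.12, 0.993, -0.01], [0.993, 0.12, 0.002], [0.003, -0.009, -1.0]]
force: [-1.9, 0.6, -2.1]
opening: 0.565
grasp_force: 30.0
```

```bash
python3 - <<'E'
from h import *
s=bot.read_state();print(s['position'],s['force'],s['opening'])
S=cap('side')
I=cv2.resize(S['image'],None,fx=4,fy=4,interpolation=2)
for y,h in((-.0875,.0285),(-.0275,.0235),(.0325,.0285),(.0925,.0235)):
    q=np.int32([proj(S,case2w(C,(sx*h,y+sy*h,.03)))*4+2 for sx,sy in((-1,-1),(1,-1),(1,1),(-1,1))]);cv2.polylines(I,[q],True,(0,255,0))
cv2.imwrite('pics/i1.png',I[150*4:270*4,190*4:340*4])
E
```

```text
[ 0.550006   -0.0145033   0.08042714] [-1.88804706  0.60705362 -2.11371992] 0.5645344930537256
```

View pics/i1.png

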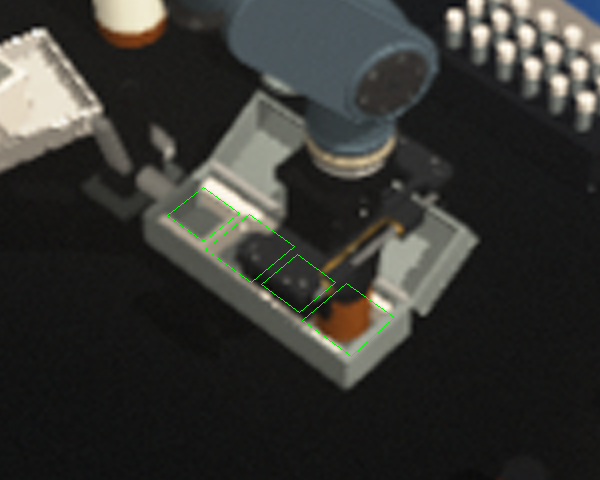

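The jar hangs right over the first wide pocket (348,310), and the overlay agrees. Lowering.

Call:
move_arm:
  increments:
    - [0, 0, 0.025, 0, 0, 0, 0]
    - [0, 0, 0.05, 0, 0, 0, 0]
    - [0, 0, 0.075, 0, 0, 0, 0]
    - [0, 0, 0.093, 0, 0, 0, 0]
    - [0, 0, 0.093, 0, 0, 0, 0]
    - [0, 0, 0.093, 0, 0, 0, 0]
    - [0, 0, 0.093, 0, 0, 0, 0]

```text
time_s: 15.45
position: [0.5541, -0.0141, 0.0568]
tcp_rot: [[-0.121, 0.993, 0.001], [0.993, 0.121, -0.0], [-0.0, 0.001, -1.0]]
force: [-0.3, 0.0, -1.8]
opening: 0.57
grasp_force: 30.0
```

```bash
python3 - <<'E'
from h import *
c=getc();x,y=.539,-.246
plan([(c[0],c[1],.057,c[3],.66,5),(c[0],c[1],.10,7,.66,0),(c[0],c[1],.15,7,.66,0),(.55,-.13,.15,50,.8,0),(x,y,.15,97,.8,1)])
E
```

```text
[[0.0,0.0,0.0,0,0,0.0,0.66],[0.0,0.0,0.0,0,0,0.0,0.66],[0.0,0.0,0.0,0,0,0.0,0.66],[0.0,0.0,0.0,0,0,0.0,0.66],[0.0,0.0,0.0,0,0,0.0,0.66],[0.0,0.0,0.0,0,0,0.0,0.66],[0.0,0.0,-0.072,0,0,0.0,0.66],[0.0,0.0,-0.143,0,0,0.0,0.66],[0.0,0.0,-0.227,0,0,0.0,0.66],[0.0,0.0,-0.31,0,0,0.0,0.66]]
[[-0.054,-0.009,0.0,0,0,-0.035,0.8],[-0.109,-0.017,0.0,0,0,-0.069,0.8],[-0.163,-0.026,0.0,0,0,-0.103,0.8],[-0.218,-0.035,0.0,0,0,-0.137,0.8],[-0.272,-0.043,0.0,0,0,-0.171,0.8],[-0.326,-0.052,0.0,0,0,-0.205,0.8],[-0.381,-0.061,0.0,0,0,-0.239,0.8],[-0.435,-0.072,0.0,0,0,-0.277,0.8],[-0.489,-0.084,0.0,0,0,-0.314,0.8],[-0.543,-0.096,0.0,0,0,-0.351,0.8]]
[[-0.014,-0.054,0.0,0,0,-0.037,0.8],[-0.028,-0.108,0.0,0,0,-0.075,0.8],[-0.042,-0.162,0.0,0,0,-0.112,0.8],[-0.055,-0.215,0.0,0,0,-0.149,0.8],[-0.055,-0.215,0.0,0,0,-0.149,0.8]]
end [ 0.53890161 -0.24584824  0.15       96.93      ]
```

Call:
move_arm:
  increments:
    - [0, 0, 0, 0, 0, 0, 0.66]
    - [0, 0, 0, 0, 0, 0, 0.66]
    - [0, 0, 0, 0, 0, 0, 0.66]
    - [0, 0, 0, 0, 0, 0, 0.66]
    - [0, 0, 0, 0, 0, 0, 0.66]
    - [0, 0, 0, 0, 0, 0, 0.66]
    - [0, 0, -0.072, 0, 0, 0, 0.66]
    - [0, 0, -0.143, 0, 0, 0, 0.66]
    - [0, 0, -0.227, 0, 0, 0, 0.66]
    - [0, 0, -0.31, 0, 0, 0, 0.66]

```text
time_s: 16.28
position: [0.5534, -0.014, 0.1502]
tcp_rot: [[-0.121, 0.993, -0.001], [0.993, 0.121, 0.0], [0.0, -0.001, -1.0]]
force: [1.2, -0.2, -0.2]
opening: 0.66
grasp_force: 0.0
```

Call:
move_arm:
  increments:
    - [-0.054, -0.009, 0, 0, 0, -0.035, 0.8]
    - [-0.109, -0.017, 0, 0, 0, -0.069, 0.8]
    - [-0.163, -0.026, 0, 0, 0, -0.103, 0.8]
    - [-0.218, -0.035, 0, 0, 0, -0.137, 0.8]
    - [-0.272, -0.043, 0, 0, 0, -0.171, 0.8]
    - [-0.326, -0.052, 0, 0, 0, -0.205, 0.8]
    - [-0.381, -0.061, 0, 0, 0, -0.239, 0.8]
    - [-0.435, -0.072, 0, 0, 0, -0.277, 0.8]
    - [-0.489, -0.084, 0, 0, 0, -0.314, 0.8]
    - [-0.543, -0.096, 0, 0, 0, -0.351, 0.8]

```text
time_s: 17.12
position: [0.5447, -0.18, 0.1495]
tcp_rot: [[-0.942, 0.335, -0.0], [0.335, 0.942, 0.0], [0.0, 0.0, -1.0]]
force: [0.4, 0.7, 0.2]
opening: 0.8
grasp_force: 0.0
```

Call:
move_arm:
  increments:
    - [-0.014, -0.054, 0, 0, 0, -0.037, 0.8]
    - [-0.028, -0.108, 0, 0, 0, -0.075, 0.8]
    - [-0.042, -0.162, 0, 0, 0, -0.112, 0.8]
    - [-0.055, -0.215, 0, 0, 0, -0.149, 0.8]
    - [-0.055, -0.215, 0, 0, 0, -0.149, 0.8]

```text
time_s: 17.53
position: [0.5387, -0.2488, 0.1497]
tcp_rot: [[-0.993, -0.121, 0.001], [-0.121, 0.993, -0.002], [-0.001, -0.002, -1.0]]
force: [-0.3, -0.7, 0.1]
opening: 0.8
grasp_force: 0.0
```

```bash
python3 - <<'E'
from h import *
T=cap('top');S=cap('side')
for n,t in(('side','jar_slim0'),('side','jar_wide0'),('top','jar_slim0'),('top','jar_wide0')):print(n,t,[(np.round(x['location'],1).tolist(),round(x['conf'],2)) for x in nets.find_in(n,t)])
for d,b in((S,(250,200,390,360)),(T,(280,170,430,270))):
    im=d['image'][b[1]:b[3],b[0]:b[2]].astype(int);m=((im[...,2]>60)&(im[...,2]-im[...,0]>40)).astype(np.uint8)
    n,_,st,ce=cv2.connectedComponentsWithStats(m);print([(st[i,4],(ce[i]+b[:2]).round(1)) for i in range(1,n) if st[i,4]>10])
cv2.imwrite('pics/j3.png',np.hstack([cv2.resize(T['image'][160:290,275:405],(390,390),interpolation=2),cv2.resize(S['image'][200:330,250:380],(390,390),interpolation=2)]))
c=getc();plan(pick(c[0],c[1],.045,97,7,.8))
E
```

```text
side jar_slim0 [([351.9, 298.5], 0.7), ([322.1, 276.5], 0.6), ([189.0, 179.2], 0.59)]
side jar_wide0 [([277.0, 227.9], 0.48), ([319.7, 275.9], 0.47)]
top jar_slim0 []
top jar_wide0 [([294.9, 206.9], 0.72)]
[(np.int32(43), array([384. , 203.6])), (np.int32(32), array([332.7, 222.7])), (np.int32(90), array([276.3, 231.4])), (np.int32(12), array([307.3, 232.5])), (np.int32(103), array([319.7, 278.8])), (np.int32(105), array([351.4, 302.3]))]
[(np.int32(28), array([294.9, 211.1]))]
[[0.0,0.0,0.125,0,0,0.0,0.8],[0.0,0.0,0.25,0,0,0.0,0.8],[0.0,0.0,0.317,0,0,0.0,0.8],[0.0,0.0,0.34,0,0,0.0,0.8],[0.0,0.0,0.35,0,0,0.0,0.8],[0.0,0.0,0.35,0,0,0.0,0.8],[0.0,0.0,0.35,0,0,0.0,0.8],[0.0,0.0,0.35,0,0,0.0,0],[0.0,0.0,0.35,0,0,0.0,0],[0.0,0.0,0.35,0,0,0.0,0]]
[[0.0,0.0,0.0,0,0,0.0,0],[0.0,0.0,0.0,0,0,0.0,0],[0.0,0.0,0.0,0,0,0.0,0],[0.0,0.0,0.0,0,0,0.0,0],[0.0,0.0,0.0,0,0,0.0,0.8],[0.0,0.0,0.0,0,0,0.0,0.8],[0.0,0.0,0.0,0,0,0.0,0.8],[0.0,0.0,0.0,0,0,0.0,0.8],[0.0,0.0,0.0,0,0,0.035,0.8],[0.0,0.0,0.0,0,0,0.071,0.8]]
[[0.0,0.0,0.0,0,0,0.036,0.8],[0.0,0.0,0.0,0,0,0.071,0.8],[0.0,0.0,0.0,0,0,0.107,0.8],[0.0,0.0,0.0,0,0,0.143,0.8],[0.0,0.0,0.0,0,0,0.179,0.8],[0.0,0.0,0.0,0,0,0.214,0.8],[0.0,0.0,0.0,0,0,0.25,0.8],[0.0,0.0,0.0,0,0,0.286,0.8],[0.0,0.0,0.0,0,0,0.321,0.8],[0.0,0.0,0.0,0,0,0.357,0.8]]
[[0.0,0.0,0.0,0,0,0.036,0.8],[0.0,0.0,0.0,0,0,0.072,0.8],[0.0,0.0,0.0,0,0,0.072,0.8],[0.0,0.0,0.0,0,0,0.072,0],[0.0,0.0,0.0,0,0,0.072,0],[0.0,0.0,0.0,0,0,0.072,0],[0.0,0.0,0.0,0,0,0.072,0],[0.0,0.0,0.0,0,0,0.072,0],[0.0,0.0,0.0,0,0,0.072,0],[0.0,0.0,0.0,0,0,0.072,0]]
[[0.0,0.0,0.0,0,0,0.0,0]]
end [ 0.53890161 -0.24584824  0.045       6.93      ]
```

View pics/j3.png

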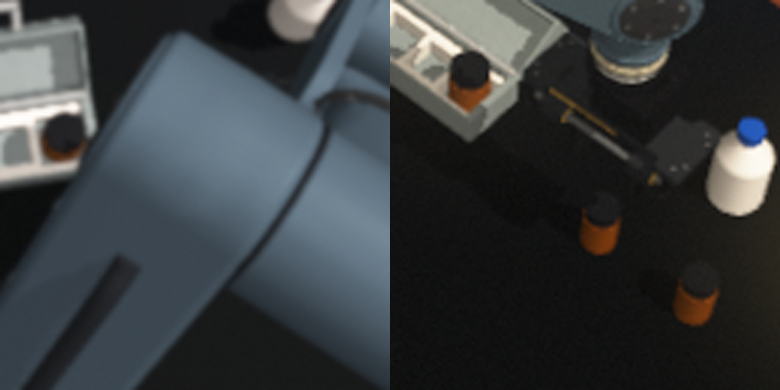

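The wide jar stands upright in the first pocket. Both slim jars are unmoved at side blobs (319.7,278.8) and (351.4,302.3). Picking slim A.

Call:
move_arm:
  increments:
    - [0, 0, 0.125, 0, 0, 0, 0.8]
    - [0, 0, 0.25, 0, 0, 0, 0.8]
    - [0, 0, 0.317, 0, 0, 0, 0.8]
    - [0, 0, 0.34, 0, 0, 0, 0.8]
    - [0, 0, 0.35, 0, 0, 0, 0.8]
    - [0, 0, 0.35, 0, 0, 0, 0.8]
    - [0, 0, 0.35, 0, 0, 0, 0.8]
    - [0, 0, 0.35, 0, 0, 0, 0]
    - [0, 0, 0.35, 0, 0, 0, 0]
    - [0, 0, 0.35, 0, 0, 0, 0]

```text
time_s: 18.67
position: [0.5391, -0.246, 0.0458]
tcp_rot: [[-0.993, -0.121, 0.002], [-0.121, 0.993, -0.001], [-0.002, -0.002, -1.0]]
force: [-0.2, 0.2, 0.9]
opening: 0.654
grasp_force: 0.0
```

Call:
move_arm:
  increments:
    - [0, 0, 0, 0, 0, 0, 0]
    - [0, 0, 0, 0, 0, 0, 0]
    - [0, 0, 0, 0, 0, 0, 0]
    - [0, 0, 0, 0, 0, 0, 0]
    - [0, 0, 0, 0, 0, 0, 0.8]
    - [0, 0, 0, 0, 0, 0, 0.8]
    - [0, 0, 0, 0, 0, 0, 0.8]
    - [0, 0, 0, 0, 0, 0, 0.8]
    - [0, 0, 0, 0, 0, 0.035, 0.8]
    - [0, 0, 0, 0, 0, 0.071, 0.8]

```text
time_s: 19.5
position: [0.5384, -0.2455, 0.0444]
tcp_rot: [[-0.994, 0.107, -0.0], [0.107, 0.994, 0.0], [0.0, 0.0, -1.0]]
force: [-0.2, -0.3, 0.5]
opening: 0.77
grasp_force: 0.0
```

Call:
move_arm:
  increments:
    - [0, 0, 0, 0, 0, 0.036, 0.8]
    - [0, 0, 0, 0, 0, 0.071, 0.8]
    - [0, 0, 0, 0, 0, 0.107, 0.8]
    - [0, 0, 0, 0, 0, 0.143, 0.8]
    - [0, 0, 0, 0, 0, 0.179, 0.8]
    - [0, 0, 0, 0, 0, 0.214, 0.8]
    - [0, 0, 0, 0, 0, 0.25, 0.8]
    - [0, 0, 0, 0, 0, 0.286, 0.8]
    - [0, 0, 0, 0, 0, 0.321, 0.8]
    - [0, 0, 0, 0, 0, 0.357, 0.8]

```text
time_s: 20.33
position: [0.5384, -0.2455, 0.0444]
tcp_rot: [[-0.335, 0.942, -0.0], [0.942, 0.335, 0.0], [0.0, -0.0, -1.0]]
force: [-0.5, -0.6, 0.5]
opening: 0.799
grasp_force: 0.0
```

Call:
move_arm:
  increments:
    - [0, 0, 0, 0, 0, 0.036, 0.8]
    - [0, 0, 0, 0, 0, 0.072, 0.8]
    - [0, 0, 0, 0, 0, 0.072, 0.8]
    - [0, 0, 0, 0, 0, 0.072, 0]
    - [0, 0, 0, 0, 0, 0.072, 0]
    - [0, 0, 0, 0, 0, 0.072, 0]
    - [0, 0, 0, 0, 0, 0.072, 0]
    - [0, 0, 0, 0, 0, 0.072, 0]
    - [0, 0, 0, 0, 0, 0.072, 0]
    - [0, 0, 0, 0, 0, 0.072, 0]

```text
time_s: 21.17
position: [0.5387, -0.2456, 0.0446]
tcp_rot: [[-0.121, 0.993, 0.0], [0.993, 0.121, -0.0], [-0.0, 0.0, -1.0]]
force: [0.8, 0.5, 0.4]
opening: 0.455
grasp_force: 30.0
```

```bash
python3 - <<'E'
from h import *
c=getc();x,y,_=case2w(C,(0,.0925,0));print(x,y)
plan([(c[0],c[1],c[2],7,0,2),(c[0],c[1],.14,7,0,0),(.53,-.1,.17,7,0,0),(x,y,.14,7,0,2),(x,y,.085,7,0,1),(x,y,.068,7,0,1),(x,y,.053,7,0,3)],step=.035)
E
```

```text
0.5324429734973393 0.16431246840336228
[[0.0,0.0,0.0,0,0,0.0,0],[0.0,0.0,0.0,0,0,0.0,0],[0.0,0.0,0.0,0,0,0.0,0],[0.0,0.0,-0.106,0,0,0.0,0],[0.0,0.0,-0.211,0,0,0.0,0],[0.0,0.0,-0.317,0,0,0.0,0],[0.097,0.006,-0.337,0,0,0.0,0],[0.194,0.012,-0.357,0,0,0.0,0],[0.292,0.018,-0.377,0,0,0.0,0],[0.389,0.023,-0.397,0,0,0.0,0]]
[[0.097,0.006,-0.02,0,0,0.0,0],[0.206,0.021,-0.007,0,0,0.0,0],[0.316,0.035,0.005,0,0,0.0,0],[0.425,0.049,0.018,0,0,0.0,0],[0.534,0.063,0.03,0,0,0.0,0],[0.643,0.078,0.043,0,0,0.0,0],[0.752,0.092,0.055,0,0,0.0,0],[0.862,0.106,0.068,0,0,0.0,0]]
[[0.109,0.015,0.012,0,0,0.0,0],[0.109,0.015,0.012,0,0,0.0,0],[0.109,0.015,0.012,0,0,0.0,0],[0.109,0.015,0.104,0,0,0.0,0],[0.109,0.015,0.196,0,0,0.0,0],[0.109,0.015,0.196,0,0,0.0,0],[0.109,0.015,0.252,0,0,0.0,0],[0.109,0.015,0.252,0,0,0.0,0],[0.109,0.015,0.302,0,0,0.0,0],[0.109,0.015,0.302,0,0,0.0,0]]
[[0.0,0.0,0.0,0,0,0.0,0],[0.0,0.0,0.0,0,0,0.0,0]]
end [0.5325581  0.16438341 0.0531     6.93      ]
```

Call:
move_arm:
  increments:
    - [0, 0, 0, 0, 0, 0, 0]
    - [0, 0, 0, 0, 0, 0, 0]
    - [0, 0, 0, 0, 0, 0, 0]
    - [0, 0, -0.106, 0, 0, 0, 0]
    - [0, 0, -0.211, 0, 0, 0, 0]
    - [0, 0, -0.317, 0, 0, 0, 0]
    - [0.097, 0.006, -0.337, 0, 0, 0, 0]
    - [0.194, 0.012, -0.357, 0, 0, 0, 0]
    - [0.292, 0.018, -0.377, 0, 0, 0, 0]
    - [0.389, 0.023, -0.397, 0, 0, 0, 0]

```text
time_s: 22.0
position: [0.5304, -0.1277, 0.1639]
tcp_rot: [[-0.12, 0.993, -0.001], [0.993, 0.12, 0.0], [0.0, -0.001, -1.0]]
force: [0.2, -0.2, -2.2]
opening: 0.45
grasp_force: 30.0
```

Call:
move_arm:
  increments:
    - [0.097, 0.006, -0.02, 0, 0, 0, 0]
    - [0.206, 0.021, -0.007, 0, 0, 0, 0]
    - [0.316, 0.035, 0.005, 0, 0, 0, 0]
    - [0.425, 0.049, 0.018, 0, 0, 0, 0]
    - [0.534, 0.063, 0.03, 0, 0, 0, 0]
    - [0.643, 0.078, 0.043, 0, 0, 0, 0]
    - [0.752, 0.092, 0.055, 0, 0, 0, 0]
    - [0.862, 0.106, 0.068, 0, 0, 0, 0]

```text
time_s: 22.67
position: [0.5309, 0.1331, 0.1429]
tcp_rot: [[-0.121, 0.993, -0.001], [0.993, 0.121, -0.0], [-0.0, -0.001, -1.0]]
force: [0.9, 0.4, -0.8]
opening: 0.449
grasp_force: 30.0
```

Call:
move_arm:
  increments:
    - [0.109, 0.015, 0.012, 0, 0, 0, 0]
    - [0.109, 0.015, 0.012, 0, 0, 0, 0]
    - [0.109, 0.015, 0.012, 0, 0, 0, 0]
    - [0.109, 0.015, 0.104, 0, 0, 0, 0]
    - [0.109, 0.015, 0.196, 0, 0, 0, 0]
    - [0.109, 0.015, 0.196, 0, 0, 0, 0]
    - [0.109, 0.015, 0.252, 0, 0, 0, 0]
    - [0.109, 0.015, 0.252, 0, 0, 0, 0]
    - [0.109, 0.015, 0.302, 0, 0, 0, 0]
    - [0.109, 0.015, 0.302, 0, 0, 0, 0]

```text
time_s: 23.5
position: [0.5315, 0.1636, 0.0523]
tcp_rot: [[-0.12, 0.993, -0.003], [0.993, 0.12, -0.0], [-0.0, -0.003, -1.0]]
force: [0.3, 0.1, -1.6]
opening: 0.455
grasp_force: 30.0
```

Call:
move_arm:
  increments:
    - [0, 0, 0, 0, 0, 0, 0]
    - [0, 0, 0, 0, 0, 0, 0]

```text
time_s: 23.67
position: [0.5327, 0.1643, 0.0539]
tcp_rot: [[-0.12, 0.993, 0.001], [0.993, 0.12, 0.0], [-0.0, 0.001, -1.0]]
force: [0.7, -0.3, -0.1]
opening: 0.45
grasp_force: 30.0
```

```bash
python3 - <<'E'
from h import *
c=getc();x,y=.555,-.370
plan([(c[0],c[1],c[2],c[3],.56,5),(c[0],c[1],.10,7,.56,0),(c[0],c[1],.15,7,.56,0)])
plan([(.54,0,.16,27,.8,0),(.55,-.2,.15,67,.8,0),(x,y,.15,97,.8,1)])
E
```

```text
[[0.0,0.0,0.0,0,0,0.0,0.56],[0.0,0.0,0.0,0,0,0.0,0.56],[0.0,0.0,0.0,0,0,0.0,0.56],[0.0,0.0,0.0,0,0,0.0,0.56],[0.0,0.0,0.0,0,0,0.0,0.56],[0.0,0.0,-0.078,0,0,0.0,0.56],[0.0,0.0,-0.156,0,0,0.0,0.56],[0.0,0.0,-0.24,0,0,0.0,0.56],[0.0,0.0,-0.323,0,0,0.0,0.56]]
end [0.5325581  0.16438341 0.15       6.93      ]
[[-0.109,-0.008,-0.007,0,0,-0.022,0.8],[-0.219,-0.017,-0.013,0,0,-0.045,0.8],[-0.328,-0.025,-0.02,0,0,-0.067,0.8],[-0.438,-0.033,-0.027,0,0,-0.089,0.8],[-0.547,-0.041,-0.033,0,0,-0.112,0.8],[-0.658,-0.049,-0.028,0,0,-0.149,0.8],[-0.769,-0.057,-0.022,0,0,-0.186,0.8],[-0.88,-0.065,-0.017,0,0,-0.223,0.8]]
[[-0.08,-0.078,0.006,0,0,-0.037,0.8],[-0.159,-0.155,0.011,0,0,-0.074,0.8],[-0.239,-0.233,0.017,0,0,-0.111,0.8],[-0.319,-0.313,0.017,0,0,-0.144,0.8],[-0.398,-0.394,0.017,0,0,-0.177,0.8],[-0.478,-0.475,0.017,0,0,-0.211,0.8],[-0.558,-0.556,0.017,0,0,-0.244,0.8],[-0.637,-0.636,0.017,0,0,-0.277,0.8],[-0.637,-0.636,0.017,0,0,-0.277,0.8]]
end [ 0.55502002 -0.36990089  0.15       96.93      ]
```

Call:
move_arm:
  increments:
    - [0, 0, 0, 0, 0, 0, 0.56]
    - [0, 0, 0, 0, 0, 0, 0.56]
    - [0, 0, 0, 0, 0, 0, 0.56]
    - [0, 0, 0, 0, 0, 0, 0.56]
    - [0, 0, 0, 0, 0, 0, 0.56]
    - [0, 0, -0.078, 0, 0, 0, 0.56]
    - [0, 0, -0.156, 0, 0, 0, 0.56]
    - [0, 0, -0.24, 0, 0, 0, 0.56]
    - [0, 0, -0.323, 0, 0, 0, 0.56]

```text
time_s: 24.42
position: [0.5317, 0.1647, 0.1504]
tcp_rot: [[-0.121, 0.993, -0.001], [0.993, 0.121, -0.0], [0.0, -0.001, -1.0]]
force: [0.9, 0.4, 0.5]
opening: 0.557
grasp_force: 0.0
```

Call:
move_arm:
  increments:
    - [-0.109, -0.008, -0.007, 0, 0, -0.022, 0.8]
    - [-0.219, -0.017, -0.013, 0, 0, -0.045, 0.8]
    - [-0.328, -0.025, -0.02, 0, 0, -0.067, 0.8]
    - [-0.438, -0.033, -0.027, 0, 0, -0.089, 0.8]
    - [-0.547, -0.041, -0.033, 0, 0, -0.112, 0.8]
    - [-0.658, -0.049, -0.028, 0, 0, -0.149, 0.8]
    - [-0.769, -0.057, -0.022, 0, 0, -0.186, 0.8]
    - [-0.88, -0.065, -0.017, 0, 0, -0.223, 0.8]

```text
time_s: 25.08
position: [0.5444, -0.1012, 0.1548]
tcp_rot: [[-0.736, 0.677, 0.0], [0.677, 0.736, -0.0], [-0.0, 0.0, -1.0]]
force: [0.4, 0.5, 0.8]
opening: 0.8
grasp_force: 0.0
```

```bash
python3 - <<'E'
from h import *
T=cap('top');S=cap('side')
for n,t in(('side','jar_slim0'),('top','jar_slim0')):print(n,t,[(np.round(x['location'],1).tolist(),round(x['conf'],2)) for x in nets.find_in(n,t)])
b=(190,170,390,360)
im=S['image'][b[1]:b[3],b[0]:b[2]].astype(int);m=((im[...,2]>60)&(im[...,2]-im[...,0]>40)).astype(np.uint8)
n,_,st,ce=cv2.connectedComponentsWithStats(m);print([(st[i,4],(ce[i]+b[:2]).round(1)) for i in range(1,n) if st[i,4]>10])
cv2.imwrite('pics/j4.png',np.hstack([cv2.resize(T['image'][160:260,210:310],(390,390),interpolation=2),cv2.resize(S['image'][150:310,220:380],(390,390),interpolation=2)]))
E
```

```text
side jar_slim0 [([352.1, 296.2], 0.54), ([243.8, 202.1], 0.43)]
top jar_slim0 [([398.7, 202.9], 0.57)]
[(np.int32(149), array([371.1, 193.9])), (np.int32(31), array([300.9, 190.4])), (np.int32(80), array([240.2, 204.3])), (np.int32(84), array([275.5, 232. ])), (np.int32(105), array([351.4, 302.3]))]
```

View pics/j4.png

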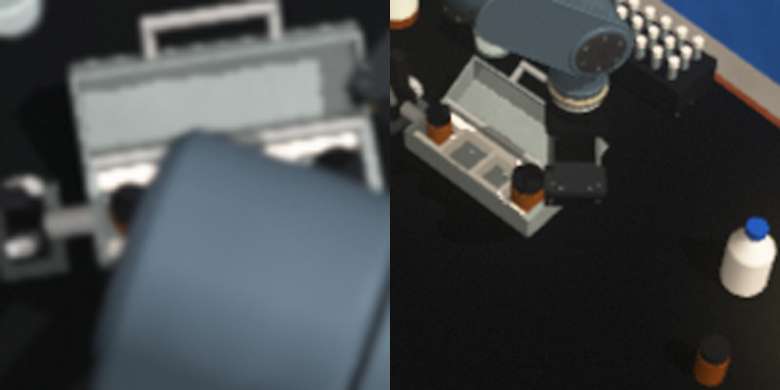

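Slim A is in the fourth pocket (437,125 in the right crop); I'll check its seating depth numerically. Slim B is unmoved.

Call:
move_arm:
  increments:
    - [-0.08, -0.078, 0.006, 0, 0, -0.037, 0.8]
    - [-0.159, -0.155, 0.011, 0, 0, -0.074, 0.8]
    - [-0.239, -0.233, 0.017, 0, 0, -0.111, 0.8]
    - [-0.319, -0.313, 0.017, 0, 0, -0.144, 0.8]
    - [-0.398, -0.394, 0.017, 0, 0, -0.177, 0.8]
    - [-0.478, -0.475, 0.017, 0, 0, -0.211, 0.8]
    - [-0.558, -0.556, 0.017, 0, 0, -0.244, 0.8]
    - [-0.637, -0.636, 0.017, 0, 0, -0.277, 0.8]
    - [-0.637, -0.636, 0.017, 0, 0, -0.277, 0.8]

```text
time_s: 26.03
position: [0.5557, -0.3754, 0.1499]
tcp_rot: [[-0.993, -0.12, 0.003], [-0.12, 0.993, -0.006], [-0.002, -0.006, -1.0]]
force: [0.9, -0.1, 1.0]
opening: 0.801
grasp_force: 0.0
```

```bash
python3 - <<'E'
from h import *
np.set_printoptions(precision=1,suppress=True)
S=cap('side')
b=(190,170,390,360)
im=S['image'][b[1]:b[3],b[0]:b[2]].astype(int);m=((im[...,2]>60)&(im[...,2]-im[...,0]>40)).astype(np.uint8)
n,_,st,ce=cv2.connectedComponentsWithStats(m);print([(st[i,4],st[i,:4]+[*b[:2],0,0],(ce[i]+b[:2]).round(1)) for i in range(1,n) if st[i,4]>10])
I=cv2.resize(S['image'],None,fx=6,fy=6,interpolation=2)
a=np.linspace(0,2*np.pi,40)
for y,r in((-.0875,.025),(.0925,.020)):
  for z,rr,col in((.006+.066,r-.001,(0,255,0)),(.006+.05,r,(0,0,255))):
    q=np.int32([proj(S,case2w(C,(rr*np.cos(t),y+rr*np.sin(t),z)))*6+3 for t in a]);cv2.polylines(I,[q],True,col)
cv2.imwrite('pics/k1.png',np.hstack([I[175*6:240*6,225*6:290*6]]))
c=getc();plan(pick(c[0],c[1],.045,97,7,.8))
E
```

```text
[(np.int32(79), array([235, 199,  11,  11]), array([240.2, 204.2])), (np.int32(90), array([270, 224,  14,  14]), array([276.3, 231.4])), (np.int32(34), array([363, 245,  19,   7]), array([372.7, 248.8])), (np.int32(33), array([339, 254,  24,  17]), array([350.6, 262.1])), (np.int32(105), array([346, 296,  13,  12]), array([351.4, 302.3]))]
[[0.0,0.0,0.125,0,0,0.0,0.8],[0.0,0.0,0.25,0,0,0.0,0.8],[0.0,0.0,0.317,0,0,0.0,0.8],[0.0,0.0,0.34,0,0,0.0,0.8],[0.0,0.0,0.35,0,0,0.0,0.8],[0.0,0.0,0.35,0,0,0.0,0.8],[0.0,0.0,0.35,0,0,0.0,0.8],[0.0,0.0,0.35,0,0,0.0,0],[0.0,0.0,0.35,0,0,0.0,0],[0.0,0.0,0.35,0,0,0.0,0]]
[[0.0,0.0,0.0,0,0,0.0,0],[0.0,0.0,0.0,0,0,0.0,0],[0.0,0.0,0.0,0,0,0.0,0],[0.0,0.0,0.0,0,0,0.0,0],[0.0,0.0,0.0,0,0,0.0,0.8],[0.0,0.0,0.0,0,0,0.0,0.8],[0.0,0.0,0.0,0,0,0.0,0.8],[0.0,0.0,0.0,0,0,0.0,0.8],[0.0,0.0,0.0,0,0,0.035,0.8],[0.0,0.0,0.0,0,0,0.071,0.8]]
[[0.0,0.0,0.0,0,0,0.036,0.8],[0.0,0.0,0.0,0,0,0.071,0.8],[0.0,0.0,0.0,0,0,0.107,0.8],[0.0,0.0,0.0,0,0,0.143,0.8],[0.0,0.0,0.0,0,0,0.179,0.8],[0.0,0.0,0.0,0,0,0.214,0.8],[0.0,0.0,0.0,0,0,0.25,0.8],[0.0,0.0,0.0,0,0,0.286,0.8],[0.0,0.0,0.0,0,0,0.321,0.8],[0.0,0.0,0.0,0,0,0.357,0.8]]
[[0.0,0.0,0.0,0,0,0.036,0.8],[0.0,0.0,0.0,0,0,0.072,0.8],[0.0,0.0,0.0,0,0,0.072,0.8],[0.0,0.0,0.0,0,0,0.072,0],[0.0,0.0,0.0,0,0,0.072,0],[0.0,0.0,0.0,0,0,0.072,0],[0.0,0.0,0.0,0,0,0.072,0],[0.0,0.0,0.0,0,0,0.072,0],[0.0,0.0,0.0,0,0,0.072,0],[0.0,0.0,0.0,0,0,0.072,0]]
[[0.0,0.0,0.0,0,0,0.0,0]]
end [ 0.6 -0.4  0.   6.9]
```

View pics/k1.png

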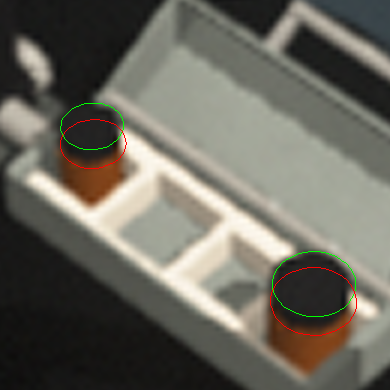

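The cap and glass circles drawn for a seated jar match both jars, so both are right down. Picking slim B.

Call:
move_arm:
  increments:
    - [0, 0, 0.125, 0, 0, 0, 0.8]
    - [0, 0, 0.25, 0, 0, 0, 0.8]
    - [0, 0, 0.317, 0, 0, 0, 0.8]
    - [0, 0, 0.34, 0, 0, 0, 0.8]
    - [0, 0, 0.35, 0, 0, 0, 0.8]
    - [0, 0, 0.35, 0, 0, 0, 0.8]
    - [0, 0, 0.35, 0, 0, 0, 0.8]
    - [0, 0, 0.35, 0, 0, 0, 0]
    - [0, 0, 0.35, 0, 0, 0, 0]
    - [0, 0, 0.35, 0, 0, 0, 0]

```text
time_s: 26.92
position: [0.5552, -0.3701, 0.046]
tcp_rot: [[-0.993, -0.121, 0.002], [-0.121, 0.993, -0.002], [-0.002, -0.002, -1.0]]
force: [0.5, -0.3, 0.5]
opening: 0.652
grasp_force: 0.0
```

Call:
move_arm:
  increments:
    - [0, 0, 0, 0, 0, 0, 0]
    - [0, 0, 0, 0, 0, 0, 0]
    - [0, 0, 0, 0, 0, 0, 0]
    - [0, 0, 0, 0, 0, 0, 0]
    - [0, 0, 0, 0, 0, 0, 0.8]
    - [0, 0, 0, 0, 0, 0, 0.8]
    - [0, 0, 0, 0, 0, 0, 0.8]
    - [0, 0, 0, 0, 0, 0, 0.8]
    - [0, 0, 0, 0, 0, 0.035, 0.8]
    - [0, 0, 0, 0, 0, 0.071, 0.8]

```text
time_s: 27.75
position: [0.5546, -0.3694, 0.0443]
tcp_rot: [[-0.994, 0.107, -0.0], [0.107, 0.994, 0.0], [0.0, 0.0, -1.0]]
force: [0.2, -0.9, -0.3]
opening: 0.773
grasp_force: 0.0
```

Call:
move_arm:
  increments:
    - [0, 0, 0, 0, 0, 0.036, 0.8]
    - [0, 0, 0, 0, 0, 0.071, 0.8]
    - [0, 0, 0, 0, 0, 0.107, 0.8]
    - [0, 0, 0, 0, 0, 0.143, 0.8]
    - [0, 0, 0, 0, 0, 0.179, 0.8]
    - [0, 0, 0, 0, 0, 0.214, 0.8]
    - [0, 0, 0, 0, 0, 0.25, 0.8]
    - [0, 0, 0, 0, 0, 0.286, 0.8]
    - [0, 0, 0, 0, 0, 0.321, 0.8]
    - [0, 0, 0, 0, 0, 0.357, 0.8]

```text
time_s: 28.58
position: [0.5545, -0.3694, 0.0443]
tcp_rot: [[-0.335, 0.942, -0.0], [0.942, 0.335, 0.0], [0.0, -0.0, -1.0]]
force: [-0.7, 0.3, 0.4]
opening: 0.799
grasp_force: 0.0
```

Call:
move_arm:
  increments:
    - [0, 0, 0, 0, 0, 0.036, 0.8]
    - [0, 0, 0, 0, 0, 0.072, 0.8]
    - [0, 0, 0, 0, 0, 0.072, 0.8]
    - [0, 0, 0, 0, 0, 0.072, 0]
    - [0, 0, 0, 0, 0, 0.072, 0]
    - [0, 0, 0, 0, 0, 0.072, 0]
    - [0, 0, 0, 0, 0, 0.072, 0]
    - [0, 0, 0, 0, 0, 0.072, 0]
    - [0, 0, 0, 0, 0, 0.072, 0]
    - [0, 0, 0, 0, 0, 0.072, 0]

```text
time_s: 29.42
position: [0.5549, -0.3697, 0.0446]
tcp_rot: [[-0.121, 0.993, 0.0], [0.993, 0.121, -0.0], [-0.0, 0.0, -1.0]]
force: [0.4, 0.5, 0.9]
opening: 0.448
grasp_force: 30.0
```

```bash
python3 - <<'E'
from h import *
c=getc();x,y,_=case2w(C,(0,-.0275,0));print(x,y)
plan([(c[0],c[1],c[2],7,0,2),(c[0],c[1],.14,7,0,0),(.53,-.2,.17,7,0,0),(x,y,.15,7,0,2),(x,y,.085,7,0,1),(x,y,.068,7,0,1),(x,y,.053,7,0,3)],step=.035)
E
```

```text
0.547046683554845 0.04520440128548689
[[0.0,0.0,0.0,0,0,0.0,0],[0.0,0.0,0.0,0,0,0.0,0],[0.0,0.0,0.0,0,0,0.0,0],[0.0,0.0,-0.106,0,0,0.0,0],[0.0,0.0,-0.211,0,0,0.0,0],[0.0,0.0,-0.317,0,0,0.0,0],[0.114,-0.003,-0.337,0,0,0.0,0],[0.229,-0.006,-0.357,0,0,0.0,0],[0.343,-0.009,-0.377,0,0,0.0,0],[0.458,-0.012,-0.397,0,0,0.0,0]]
[[0.114,-0.002,-0.02,0,0,0.0,0],[0.215,0.017,-0.011,0,0,0.0,0],[0.315,0.036,-0.003,0,0,0.0,0],[0.416,0.056,0.005,0,0,0.0,0],[0.517,0.075,0.014,0,0,0.0,0],[0.617,0.094,0.022,0,0,0.0,0],[0.718,0.114,0.03,0,0,0.0,0],[0.818,0.133,0.039,0,0,0.0,0],[0.919,0.153,0.047,0,0,0.0,0],[0.919,0.153,0.047,0,0,0.0,0]]
[[0.0,0.0,0.0,0,0,0.0,0],[0.0,0.0,0.108,0,0,0.0,0],[0.0,0.0,0.217,0,0,0.0,0],[0.0,0.0,0.217,0,0,0.0,0],[0.0,0.0,0.273,0,0,0.0,0],[0.0,0.0,0.273,0,0,0.0,0],[0.0,0.0,0.323,0,0,0.0,0],[0.0,0.0,0.323,0,0,0.0,0],[0.0,0.0,0.323,0,0,0.0,0],[0.0,0.0,0.323,0,0,0.0,0]]
end [0.54716773 0.0452849  0.0531     6.93      ]
```

Call:
move_arm:
  increments:
    - [0, 0, 0, 0, 0, 0, 0]
    - [0, 0, 0, 0, 0, 0, 0]
    - [0, 0, 0, 0, 0, 0, 0]
    - [0, 0, -0.106, 0, 0, 0, 0]
    - [0, 0, -0.211, 0, 0, 0, 0]
    - [0, 0, -0.317, 0, 0, 0, 0]
    - [0.114, -0.003, -0.337, 0, 0, 0, 0]
    - [0.229, -0.006, -0.357, 0, 0, 0, 0]
    - [0.343, -0.009, -0.377, 0, 0, 0, 0]
    - [0.458, -0.012, -0.397, 0, 0, 0, 0]

```text
time_s: 30.25
position: [0.5333, -0.2322, 0.1637]
tcp_rot: [[-0.12, 0.993, -0.001], [0.993, 0.12, 0.001], [0.001, -0.001, -1.0]]
force: [-0.1, -0.3, -1.6]
opening: 0.45
grasp_force: 30.0
```

Call:
move_arm:
  increments:
    - [0.114, -0.002, -0.02, 0, 0, 0, 0]
    - [0.215, 0.017, -0.011, 0, 0, 0, 0]
    - [0.315, 0.036, -0.003, 0, 0, 0, 0]
    - [0.416, 0.056, 0.005, 0, 0, 0, 0]
    - [0.517, 0.075, 0.014, 0, 0, 0, 0]
    - [0.617, 0.094, 0.022, 0, 0, 0, 0]
    - [0.718, 0.114, 0.03, 0, 0, 0, 0]
    - [0.818, 0.133, 0.039, 0, 0, 0, 0]
    - [0.919, 0.153, 0.047, 0, 0, 0, 0]
    - [0.919, 0.153, 0.047, 0, 0, 0, 0]

```text
time_s: 31.08
position: [0.5453, 0.0506, 0.1489]
tcp_rot: [[-0.125, 0.992, -0.003], [0.992, 0.125, 0.002], [0.003, -0.002, -1.0]]
force: [-0.8, -0.3, -0.8]
opening: 0.445
grasp_force: 30.0
```

Call:
move_arm:
  increments:
    - [0, 0, 0, 0, 0, 0, 0]
    - [0, 0, 0.108, 0, 0, 0, 0]
    - [0, 0, 0.217, 0, 0, 0, 0]
    - [0, 0, 0.217, 0, 0, 0, 0]
    - [0, 0, 0.273, 0, 0, 0, 0]
    - [0, 0, 0.273, 0, 0, 0, 0]
    - [0, 0, 0.323, 0, 0, 0, 0]
    - [0, 0, 0.323, 0, 0, 0, 0]
    - [0, 0, 0.323, 0, 0, 0, 0]
    - [0, 0, 0.323, 0, 0, 0, 0]

```text
time_s: 31.92
position: [0.5474, 0.0451, 0.054]
tcp_rot: [[-0.12, 0.993, 0.002], [0.993, 0.12, -0.0], [-0.0, 0.002, -1.0]]
force: [0.4, 0.1, -1.4]
opening: 0.452
grasp_force: 30.0
```

```bash
python3 - <<'E'
from h import *
c=getc()
plan([(c[0],c[1],c[2],c[3],.56,5),(c[0],c[1],.10,7,.56,0),(c[0],c[1],.18,7,.56,0)])
plan([(.46,-.09,.20,7,.4,1)])
E
```

```text
[[0.0,0.0,0.0,0,0,0.0,0.56],[0.0,0.0,0.0,0,0,0.0,0.56],[0.0,0.0,0.0,0,0,0.0,0.56],[0.0,0.0,0.0,0,0,0.0,0.56],[0.0,0.0,0.0,0,0,0.0,0.56],[0.0,0.0,-0.078,0,0,0.0,0.56],[0.0,0.0,-0.156,0,0,0.0,0.56],[0.0,0.0,-0.29,0,0,0.0,0.56],[0.0,0.0,-0.423,0,0,0.0,0.56]]
end [0.54716773 0.0452849  0.18       6.93      ]
[[-0.083,-0.069,-0.013,0,0,0.0,0.4],[-0.165,-0.137,-0.027,0,0,0.0,0.4],[-0.248,-0.206,-0.04,0,0,0.0,0.4],[-0.33,-0.274,-0.053,0,0,0.0,0.4],[-0.413,-0.343,-0.067,0,0,0.0,0.4],[-0.413,-0.343,-0.067,0,0,0.0,0.4]]
end [ 0.45996885 -0.09012549  0.2001      6.93      ]
```

Call:
move_arm:
  increments:
    - [0, 0, 0, 0, 0, 0, 0.56]
    - [0, 0, 0, 0, 0, 0, 0.56]
    - [0, 0, 0, 0, 0, 0, 0.56]
    - [0, 0, 0, 0, 0, 0, 0.56]
    - [0, 0, 0, 0, 0, 0, 0.56]
    - [0, 0, -0.078, 0, 0, 0, 0.56]
    - [0, 0, -0.156, 0, 0, 0, 0.56]
    - [0, 0, -0.29, 0, 0, 0, 0.56]
    - [0, 0, -0.423, 0, 0, 0, 0.56]

```text
time_s: 32.67
position: [0.5456, 0.0457, 0.1799]
tcp_rot: [[-0.121, 0.993, -0.004], [0.993, 0.121, 0.0], [0.001, -0.004, -1.0]]
force: [1.7, 0.0, -1.1]
opening: 0.558
grasp_force: 0.0
```

Call:
move_arm:
  increments:
    - [-0.083, -0.069, -0.013, 0, 0, 0, 0.4]
    - [-0.165, -0.137, -0.027, 0, 0, 0, 0.4]
    - [-0.248, -0.206, -0.04, 0, 0, 0, 0.4]
    - [-0.33, -0.274, -0.053, 0, 0, 0, 0.4]
    - [-0.413, -0.343, -0.067, 0, 0, 0, 0.4]
    - [-0.413, -0.343, -0.067, 0, 0, 0, 0.4]

```text
time_s: 33.17
position: [0.4573, -0.0932, 0.2003]
tcp_rot: [[-0.117, 0.993, -0.001], [0.993, 0.117, -0.002], [-0.002, -0.001, -1.0]]
force: [-0.6, 0.0, -0.5]
opening: 0.41
grasp_force: 0.0
```

```bash
python3 - <<'E'
from h import *
np.set_printoptions(precision=4,suppress=True)
T=cap('top');S=cap('side')
for n,t in(('side','lid_handle'),('top','lid_handle')):print(n,t,[(np.round(x['location'],1).tolist(),round(x['conf'],2)) for x in nets.find_in(n,t)])
def bar(th): return [case2w(C,(.042-.114*np.cos(th)+.018*np.sin(th),y,.04+.114*np.sin(th)+.018*np.cos(th))) for y in(-.059,.059)]
W=[]
for d,b in((T,(155,205,235,330)),(S,(150,205,290,320))):
    I=cv2.resize(d['image'],None,fx=6,fy=6,interpolation=2)
    for th,col in((2.25,(0,0,255)),(2.35,(0,255,255)),(2.45,(0,255,0)),(2.57,(255,0,255))):
        q=[tuple(np.int32(proj(d,p)*6+3)) for p in bar(th)];cv2.line(I,tuple(map(int,q[0])),tuple(map(int,q[1])),col,1)
    W.append(I)
cv2.imwrite('pics/l1.png',np.hstack([W[0][150*6:240*6,225*6:290*6],W[1][155*6:245*6,225*6:290*6]]))
E
```

```text
side lid_handle [([288.9, 210.0], 0.79), ([251.1, 206.3], 0.52), ([241.6, 201.7], 0.32), ([277.3, 232.0], 0.31)]
top lid_handle [([267.7, 183.7], 0.97)]
```

View pics/l1.png

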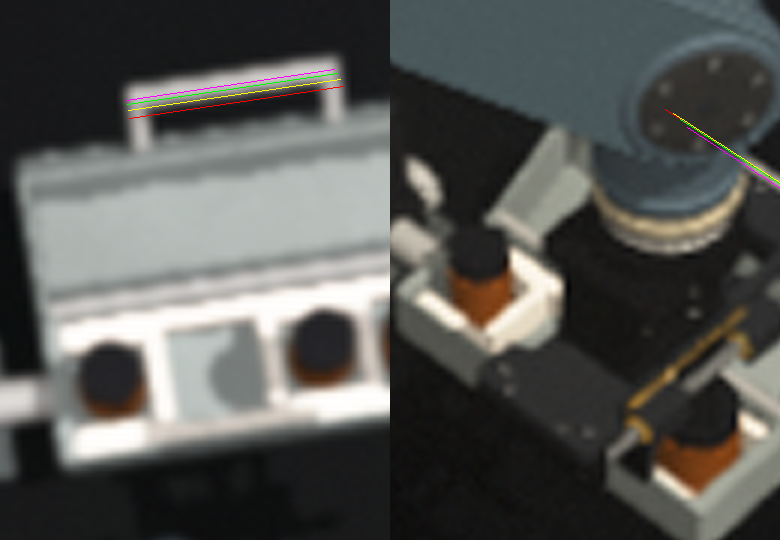

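Top view: the three jars stand in their pockets (cap marks 108,368 and 322,338, with the third at the crop edge). The handle bar lies about 2 to 3 mm beyond the 2.57 line, so the lid is near 2.58. I'll grip the bar near the fingertips and swing it over.

```bash
cat >> h.py <<'E'
def tcp(th,dx=0,dz=.003):
    p=case2w(C,(.042-.114*np.cos(th)+.018*np.sin(th)+dx,-.001,.04+.114*np.sin(th)+.018*np.cos(th)));return p+[0,0,dz]
E
python3 - <<'E'
from h import *
x,y,z=tcp(2.58,.003)
print(x,y,z)
plan([(x,y,.20,7,.33,2),(x,y,.13,7,.33,0),(x,y,.10,7,.33,0),(x,y,z,7,.33,3)])
E
```

```text
0.693774927772904 0.0898930345964425 0.08847363471945686
[[0.063,0.106,0.0,0,0,0.0,0.33],[0.125,0.212,0.0,0,0,0.0,0.33],[0.188,0.317,0.0,0,0,0.0,0.33],[0.251,0.423,0.0,0,0,0.0,0.33],[0.314,0.529,0.0,0,0,0.0,0.33],[0.376,0.635,0.0,0,0,0.0,0.33],[0.439,0.74,0.0,0,0,0.0,0.33]]
[[0.063,0.106,0.0,0,0,0.0,0.33],[0.063,0.106,0.0,0,0,0.0,0.33],[0.063,0.106,0.0,0,0,0.0,0.33],[0.063,0.106,0.117,0,0,0.0,0.33],[0.063,0.106,0.234,0,0,0.0,0.33],[0.063,0.106,0.334,0,0,0.0,0.33],[0.063,0.106,0.372,0,0,0.0,0.33],[0.063,0.106,0.372,0,0,0.0,0.33],[0.063,0.106,0.372,0,0,0.0,0.33],[0.063,0.106,0.372,0,0,0.0,0.33]]
end [0.69374377 0.08999692 0.0885     6.93      ]
```

Call:
move_arm:
  increments:
    - [0.063, 0.106, 0, 0, 0, 0, 0.33]
    - [0.125, 0.212, 0, 0, 0, 0, 0.33]
    - [0.188, 0.317, 0, 0, 0, 0, 0.33]
    - [0.251, 0.423, 0, 0, 0, 0, 0.33]
    - [0.314, 0.529, 0, 0, 0, 0, 0.33]
    - [0.376, 0.635, 0, 0, 0, 0, 0.33]
    - [0.439, 0.74, 0, 0, 0, 0, 0.33]

```text
time_s: 33.95
position: [0.6652, 0.0713, 0.199]
tcp_rot: [[-0.124, 0.992, -0.001], [0.992, 0.124, 0.0], [0.0, -0.001, -1.0]]
force: [-0.2, -2.1, 0.2]
opening: 0.328
grasp_force: 0.0
```

Call:
move_arm:
  increments:
    - [0.063, 0.106, 0, 0, 0, 0, 0.33]
    - [0.063, 0.106, 0, 0, 0, 0, 0.33]
    - [0.063, 0.106, 0, 0, 0, 0, 0.33]
    - [0.063, 0.106, 0.1, 0, 0, 0, 0.33]
    - [0.063, 0.106, 0.2, 0, 0, 0, 0.33]
    - [0.063, 0.106, 0.26, 0, 0, 0, 0.33]
    - [0.063, 0.106, 0.31, 0, 0, 0, 0.33]
    - [0.063, 0.106, 0.34, 0, 0, 0, 0.33]
    - [0.063, 0.106, 0.36, 0, 0, 0, 0.33]
    - [0.063, 0.106, 0.372, 0, 0, 0, 0.33]

```text
time_s: 34.78
position: [0.6927, 0.0903, 0.0875]
tcp_rot: [[-0.121, 0.993, -0.001], [0.993, 0.121, -0.0], [0.0, -0.001, -1.0]]
force: [-0.3, -1.3, 0.5]
opening: 0.329
grasp_force: 0.0
```

```bash
python3 - <<'E'
from h import *
s=bot.read_state();print(s['position'],s['force'])
T=cap('top');S=cap('side')
cv2.imwrite('pics/l2.png',np.hstack([cv2.resize(T['image'][140:240,220:320],(390,390),interpolation=2),cv2.resize(S['image'][150:250,240:340],(390,390),interpolation=2)]))
E
```

```text
[0.69266992 0.09032971 0.08750913] [-0.28434926 -1.26521697  0.501683  ]
```

View pics/l2.png

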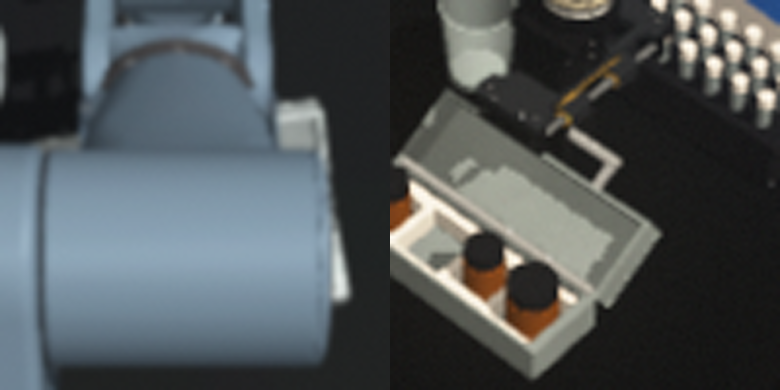

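The fingers straddle the bar with no contact force, and the jars stand in the box. Close, then swing.

Call:
move_arm:
  increments:
    - [0, 0, 0, 0, 0, 0, 0]
    - [0, 0, 0, 0, 0, 0, 0]
    - [0, 0, 0, 0, 0, 0, 0]
    - [0, 0, 0, 0, 0, 0, 0]
    - [0, 0, 0, 0, 0, 0, 0]
    - [0, 0, 0, 0, 0, 0, 0]
    - [0, 0, 0, 0, 0, 0, 0]

```text
time_s: 35.47
position: [0.6926, 0.0901, 0.0878]
tcp_rot: [[-0.121, 0.993, -0.002], [0.993, 0.121, -0.0], [-0.0, -0.002, -1.0]]
force: [-2.5, 0.0, -0.3]
opening: 0.13
grasp_force: 30.0
```

```bash
python3 - <<'E'
from h import *
s=bot.read_state();print(s['position'],s['force'],s['opening'])
plan([(*tcp(th),6.93,0,0) for th in np.r_[np.linspace(2.5,.25,24),.17,.1,.05,.02,0,-.02]]+[(*tcp(-.02),6.93,0,2)])
E
```

```text
[0.6925812  0.09014979 0.08784743] [-2.51313862  0.0146962  -0.33112942] 0.1302804429978958
[[0.0,-0.023,-0.028,0,0,0.0,0],[0.0,-0.042,-0.06,0,0,0.0,0],[0.0,-0.065,-0.09,0,0,0.0,0],[0.0,-0.09,-0.118,0,0,0.0,0],[0.0,-0.117,-0.144,0,0,0.0,0],[-0.001,-0.147,-0.167,0,0,0.0,0],[-0.001,-0.179,-0.186,0,0,0.0,0],[-0.001,-0.213,-0.203,0,0,0.0,0],[-0.001,-0.249,-0.215,0,0,0.0,0],[-0.001,-0.285,-0.225,0,0,0.0,0]]
[[0.0,-0.037,-0.006,0,0,0.0,0],[0.0,-0.075,-0.008,0,0,0.0,0],[0.0,-0.112,-0.007,0,0,0.0,0],[0.0,-0.15,-0.001,0,0,0.0,0],[0.0,-0.186,0.007,0,0,0.0,0],[0.0,-0.222,0.02,0,0,0.0,0],[0.0,-0.256,0.035,0,0,0.0,0],[0.0,-0.288,0.054,0,0,0.0,0],[0.0,-0.319,0.076,0,0,0.0,0],[0.0,-0.347,0.101,0,0,0.0,0]]
[[0.0,-0.026,0.028,0,0,0.0,0],[0.0,-0.049,0.058,0,0,0.0,0],[0.0,-0.068,0.09,0,0,0.0,0],[0.0,-0.085,0.124,0,0,0.0,0],[0.0,-0.096,0.152,0,0,0.0,0],[0.0,-0.104,0.178,0,0,0.0,0],[0.0,-0.108,0.197,0,0,0.0,0],[0.0,-0.11,0.208,0,0,0.0,0],[0.0,-0.112,0.216,0,0,0.0,0],[0.0,-0.113,0.223,0,0,0.0,0]]
[[0.0,0.0,0.0,0,0,0.0,0],[0.0,0.0,0.0,0,0,0.0,0]]
end [0.47191279 0.06273236 0.0588     6.93      ]
```

Call:
move_arm:
  increments:
    - [0, -0.023, -0.028, 0, 0, 0, 0]
    - [0, -0.042, -0.06, 0, 0, 0, 0]
    - [0, -0.065, -0.09, 0, 0, 0, 0]
    - [0, -0.09, -0.118, 0, 0, 0, 0]
    - [0, -0.117, -0.144, 0, 0, 0, 0]
    - [-0.001, -0.147, -0.167, 0, 0, 0, 0]
    - [-0.001, -0.179, -0.186, 0, 0, 0, 0]
    - [-0.001, -0.213, -0.203, 0, 0, 0, 0]
    - [-0.001, -0.249, -0.215, 0, 0, 0, 0]
    - [-0.001, -0.285, -0.225, 0, 0, 0, 0]

```text
time_s: 36.3
position: [0.6163, 0.0806, 0.1613]
tcp_rot: [[-0.12, 0.993, 0.022], [0.993, 0.12, 0.002], [-0.001, 0.022, -1.0]]
force: [7.7, 3.6, 9.3]
opening: 0.125
grasp_force: 30.0
```

Call:
move_arm:
  increments:
    - [0, -0.037, -0.006, 0, 0, 0, 0]
    - [0, -0.075, -0.008, 0, 0, 0, 0]
    - [0, -0.112, -0.007, 0, 0, 0, 0]
    - [0, -0.15, -0.001, 0, 0, 0, 0]
    - [0, -0.186, 0.007, 0, 0, 0, 0]
    - [0, -0.222, 0.02, 0, 0, 0, 0]
    - [0, -0.256, 0.035, 0, 0, 0, 0]
    - [0, -0.288, 0.054, 0, 0, 0, 0]
    - [0, -0.319, 0.076, 0, 0, 0, 0]
    - [0, -0.347, 0.101, 0, 0, 0, 0]

```text
time_s: 37.13
position: [0.5061, 0.0672, 0.1278]
tcp_rot: [[-0.121, 0.993, 0.006], [0.993, 0.121, -0.0], [-0.001, 0.006, -1.0]]
force: [1.1, 0.8, 5.2]
opening: 0.123
grasp_force: 30.0
```

Call:
move_arm:
  increments:
    - [0, -0.026, 0.028, 0, 0, 0, 0]
    - [0, -0.049, 0.058, 0, 0, 0, 0]
    - [0, -0.068, 0.09, 0, 0, 0, 0]
    - [0, -0.085, 0.124, 0, 0, 0, 0]
    - [0, -0.096, 0.152, 0, 0, 0, 0]
    - [0, -0.104, 0.178, 0, 0, 0, 0]
    - [0, -0.108, 0.197, 0, 0, 0, 0]
    - [0, -0.11, 0.208, 0, 0, 0, 0]
    - [0, -0.112, 0.216, 0, 0, 0, 0]
    - [0, -0.113, 0.223, 0, 0, 0, 0]

```text
time_s: 37.97
position: [0.4728, 0.063, 0.0589]
tcp_rot: [[-0.121, 0.993, 0.003], [0.993, 0.121, -0.0], [-0.0, 0.003, -1.0]]
force: [-0.3, 3.0, 27.3]
opening: 0.131
grasp_force: 30.0
```

Call:
move_arm:
  increments:
    - [0, 0, 0, 0, 0, 0, 0]
    - [0, 0, 0, 0, 0, 0, 0]

```text
time_s: 38.13
position: [0.4728, 0.063, 0.0591]
tcp_rot: [[-0.121, 0.993, 0.003], [0.993, 0.121, -0.0], [-0.0, 0.003, -1.0]]
force: [3.1, 1.3, 6.5]
opening: 0.123
grasp_force: 30.0
```

```bash
python3 - <<'E'
from h import *
c=getc();x,y,_=case2w(C,(-.023,0,0))
plan([(c[0],c[1],c[2],c[3],.25,3),(c[0],c[1],.075,c[3],.25,0),(c[0],c[1],.135,c[3],.25,0),(x,y,.12,c[3],0,3)])
plan([(x,y,z,c[3],0,0) for z in(.11,.102,.098,.095,.092,.090,.0885)]+[(x,y,.0885,c[3],0,3)])
E
```

```text
[[0.0,0.0,0.0,0,0,0.0,0.25],[0.0,0.0,0.0,0,0,0.0,0.25],[0.0,0.0,0.0,0,0,0.0,0.25],[0.0,0.0,-0.054,0,0,0.0,0.25],[0.0,0.0,-0.154,0,0,0.0,0.25],[0.0,0.0,-0.254,0,0,0.0,0.25],[0.002,0.082,-0.229,0,0,0.0,0],[0.003,0.165,-0.204,0,0,0.0,0],[0.003,0.165,-0.204,0,0,0.0,0],[0.003,0.165,-0.204,0,0,0.0,0]]
[[0.0,0.0,0.0,0,0,0.0,0]]
end [0.52094257 0.06959829 0.12       6.93      ]
[[0.0,0.0,0.033,0,0,0.0,0],[0.0,0.0,0.06,0,0,0.0,0],[0.0,0.0,0.073,0,0,0.0,0],[0.0,0.0,0.083,0,0,0.0,0],[0.0,0.0,0.093,0,0,0.0,0],[0.0,0.0,0.1,0,0,0.0,0],[0.0,0.0,0.105,0,0,0.0,0],[0.0,0.0,0.105,0,0,0.0,0],[0.0,0.0,0.105,0,0,0.0,0],[0.0,0.0,0.105,0,0,0.0,0]]
end [0.52094257 0.06959829 0.0885     6.93      ]
```

Call:
move_arm:
  increments:
    - [0, 0, 0, 0, 0, 0, 0.25]
    - [0, 0, 0, 0, 0, 0, 0.25]
    - [0, 0, 0, 0, 0, 0, 0.25]
    - [0, 0, -0.054, 0, 0, 0, 0.25]
    - [0, 0, -0.154, 0, 0, 0, 0.25]
    - [0, 0, -0.254, 0, 0, 0, 0.25]
    - [0.002, 0.082, -0.229, 0, 0, 0, 0]
    - [0.003, 0.165, -0.204, 0, 0, 0, 0]
    - [0.003, 0.165, -0.204, 0, 0, 0, 0]
    - [0.003, 0.165, -0.204, 0, 0, 0, 0]

```text
time_s: 38.97
position: [0.5203, 0.0699, 0.1189]
tcp_rot: [[-0.121, 0.993, -0.002], [0.993, 0.121, -0.0], [0.0, -0.002, -1.0]]
force: [0.1, -0.5, -0.4]
opening: 0.044
grasp_force: 0.0
```

Call:
move_arm:
  increments:
    - [0, 0, 0.033, 0, 0, 0, 0]
    - [0, 0, 0.06, 0, 0, 0, 0]
    - [0, 0, 0.073, 0, 0, 0, 0]
    - [0, 0, 0.083, 0, 0, 0, 0]
    - [0, 0, 0.093, 0, 0, 0, 0]
    - [0, 0, 0.1, 0, 0, 0, 0]
    - [0, 0, 0.105, 0, 0, 0, 0]
    - [0, 0, 0.105, 0, 0, 0, 0]
    - [0, 0, 0.105, 0, 0, 0, 0]
    - [0, 0, 0.105, 0, 0, 0, 0]

```text
time_s: 39.8
position: [0.5195, 0.0699, 0.0912]
tcp_rot: [[-0.121, 0.993, -0.001], [0.993, 0.121, -0.0], [-0.0, -0.001, -1.0]]
force: [-6.3, 0.4, 26.4]
opening: 0.009
grasp_force: 13.1
```

With 26 N on top, the fingertips stand at z = 80.2 mm, the shut height, so the lid is seated. I'll back off and check the pump's position.

```bash
python3 - <<'E'
from h import *
c=getc()
plan([(c[0],c[1],.12,c[3],0,0),(c[0],c[1],.19,c[3],.5,0),(.45,-.09,.2,c[3],1,1)])
E
```

```text
[[0.0,0.0,-0.105,0,0,0.0,0],[0.0,0.0,-0.222,0,0,0.0,0.5],[0.0,0.0,-0.338,0,0,0.0,0.5],[-0.1,-0.06,-0.345,0,0,0.0,1],[-0.2,-0.12,-0.352,0,0,0.0,1],[-0.3,-0.179,-0.358,0,0,0.0,1],[-0.4,-0.239,-0.365,0,0,0.0,1],[-0.5,-0.299,-0.372,0,0,0.0,1],[-0.5,-0.299,-0.372,0,0,0.0,1]]
end [ 0.44999639 -0.09012876  0.2001      6.93      ]
```

Call:
move_arm:
  increments:
    - [0, 0, -0.105, 0, 0, 0, 0]
    - [0, 0, -0.222, 0, 0, 0, 0.5]
    - [0, 0, -0.338, 0, 0, 0, 0.5]
    - [-0.1, -0.06, -0.345, 0, 0, 0, 1]
    - [-0.2, -0.12, -0.352, 0, 0, 0, 1]
    - [-0.3, -0.179, -0.358, 0, 0, 0, 1]
    - [-0.4, -0.239, -0.365, 0, 0, 0, 1]
    - [-0.5, -0.299, -0.372, 0, 0, 0, 1]
    - [-0.5, -0.299, -0.372, 0, 0, 0, 1]

```text
time_s: 40.55
position: [0.448, -0.0944, 0.2]
tcp_rot: [[-0.116, 0.993, -0.0], [0.993, 0.116, -0.002], [-0.002, -0.0, -1.0]]
force: [0.9, -0.1, -0.1]
opening: 0.526
grasp_force: 0.0
```

```bash
python3 - <<'E'
from h import *
T=cap('top');S=cap('side');W=[]
th=-.0
for d in(T,S):
    I=cv2.resize(d['image'],None,fx=6,fy=6,interpolation=2)
    def L(P,col): cv2.polylines(I,[np.int32([proj(d,case2w(C,p))*6+2.5 for p in P])],True,col)
    L([(x,.185+y,.125) for x,y in((-.003,-.013),(.019,-.013),(.019,.013),(-.003,.013))],(255,0,255))
    L([(x,.185+y,.112) for x,y in((-.036,-.011),(-.024,-.011),(-.024,.011),(-.036,.011))],(0,255,255))
    L([(x,y,.08) for x,y in((-.042,-.126),(.042,-.126),(.042,.126),(-.042,.126))],(0,255,0))
    W.append(I)
cv2.imwrite('pics/p1.png',np.hstack([W[0][190*6:240*6,195*6:265*6],W[1][155*6:205*6,205*6:268*6]]))
E
```

```text
(no output)
```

View pics/p1.png

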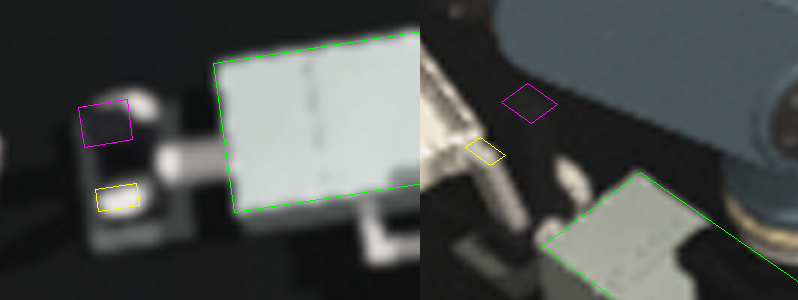

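Green (lid shut at 80 mm) and yellow (released trigger) fall on the image, so the pump position is right. A white gauge sits near the grip, so I'll locate it and then plan.

```bash
python3 - <<'E'
from h import *
T=cap('top');S=cap('side')
g=two([(T,(217.5,206.7)),(S,(230.8,185))]);a=C[2];R=np.array([[np.cos(a),np.sin(a)],[-np.sin(a),np.cos(a)]])
print('gauge case',R@(g[:2]-C[:2]),g[2])
x,y,_=case2w(C,(0,.185,0));x1,y1,_=case2w(C,(-.005,.185,0));print(x,y)
plan([(.45,-.09,.21,6.93,1,0),(.46,.1,.22,6.93,1,0),(x1,y1,.21,6.93,1,2)])
plan([(x1,y1,z,6.93,1,0) for z in (.17,.14,.12,.106,.098,.094)]+[(x,y,.094,6.93,1,3)])
E
```

```text
gauge case [0.03324875 0.17383346] 0.04380949360892803
0.5211859469946787 0.25612493680672455
[[0.0,0.0,-0.033,0,0,0.0,1],[0.125,0.022,-0.04,0,0,0.0,1],[0.25,0.044,-0.046,0,0,0.0,1],[0.375,0.066,-0.053,0,0,0.0,1],[0.5,0.088,-0.06,0,0,0.0,1],[0.625,0.11,-0.066,0,0,0.0,1],[0.724,0.159,-0.06,0,0,0.0,1],[0.822,0.209,-0.053,0,0,0.0,1]]
[[0.098,0.05,0.007,0,0,0.0,1],[0.197,0.099,0.013,0,0,0.0,1],[0.295,0.149,0.02,0,0,0.0,1],[0.295,0.149,0.02,0,0,0.0,1],[0.295,0.149,0.02,0,0,0.0,1]]
end [0.51617972 0.25548162 0.21       6.93      ]
[[0.0,0.0,0.067,0,0,0.0,1],[0.0,0.0,0.133,0,0,0.0,1],[0.0,0.0,0.233,0,0,0.0,1],[0.0,0.0,0.3,0,0,0.0,1],[0.0,0.0,0.347,0,0,0.0,1],[0.0,0.0,0.373,0,0,0.0,1],[0.0,0.0,0.387,0,0,0.0,1],[0.0,0.017,0.387,0,0,0.0,1],[0.0,0.017,0.387,0,0,0.0,1],[0.0,0.017,0.387,0,0,0.0,1]]
[[0.0,0.0,0.0,0,0,0.0,1]]
end [0.52124246 0.25609697 0.0939     6.93      ]
```

Call:
move_arm:
  increments:
    - [0, 0, -0.033, 0, 0, 0, 1]
    - [0.125, 0.022, -0.04, 0, 0, 0, 1]
    - [0.25, 0.044, -0.046, 0, 0, 0, 1]
    - [0.375, 0.066, -0.053, 0, 0, 0, 1]
    - [0.5, 0.088, -0.06, 0, 0, 0, 1]
    - [0.625, 0.11, -0.066, 0, 0, 0, 1]
    - [0.724, 0.159, -0.06, 0, 0, 0, 1]
    - [0.822, 0.209, -0.053, 0, 0, 0, 1]

```text
time_s: 41.42
position: [0.4811, 0.1665, 0.2156]
tcp_rot: [[-0.125, 0.992, -0.0], [0.992, 0.125, 0.0], [0.0, -0.0, -1.0]]
force: [-0.0, -0.5, -0.5]
opening: 1.002
grasp_force: 0.0
```

Call:
move_arm:
  increments:
    - [0.098, 0.05, 0.007, 0, 0, 0, 1]
    - [0.197, 0.099, 0.013, 0, 0, 0, 1]
    - [0.295, 0.149, 0.02, 0, 0, 0, 1]
    - [0.295, 0.149, 0.02, 0, 0, 0, 1]
    - [0.295, 0.149, 0.02, 0, 0, 0, 1]

```text
time_s: 41.83
position: [0.5149, 0.2589, 0.2088]
tcp_rot: [[-0.126, 0.992, -0.001], [0.992, 0.126, -0.0], [-0.0, -0.001, -1.0]]
force: [-0.1, -0.2, -0.1]
opening: 0.999
grasp_force: 0.0
```

Call:
move_arm:
  increments:
    - [0, 0, 0.067, 0, 0, 0, 1]
    - [0, 0, 0.133, 0, 0, 0, 1]
    - [0, 0, 0.233, 0, 0, 0, 1]
    - [0, 0, 0.3, 0, 0, 0, 1]
    - [0, 0, 0.347, 0, 0, 0, 1]
    - [0, 0, 0.373, 0, 0, 0, 1]
    - [0, 0, 0.387, 0, 0, 0, 1]
    - [0, 0.017, 0.387, 0, 0, 0, 1]
    - [0, 0.017, 0.387, 0, 0, 0, 1]
    - [0, 0.017, 0.387, 0, 0, 0, 1]

```text
time_s: 42.67
position: [0.5221, 0.2566, 0.0946]
tcp_rot: [[-0.121, 0.993, 0.003], [0.993, 0.121, 0.001], [0.0, 0.003, -1.0]]
force: [0.4, 0.6, 1.6]
opening: 1.004
grasp_force: 0.0
```

No contact yet. First squeeze.

Call:
move_arm:
  increments:
    - [0, 0, 0, 0, 0, 0, 0]
    - [0, 0, 0, 0, 0, 0, 0]
    - [0, 0, 0, 0, 0, 0, 0]
    - [0, 0, 0, 0, 0, 0, 0]
    - [0, 0, 0, 0, 0, 0, 0]
    - [0, 0, 0, 0, 0, 0, 0]
    - [0, 0, 0, 0, 0, 0, 0]
    - [0, 0, 0, 0, 0, 0, 0]
    - [0, 0, 0, 0, 0, 0, 0]
    - [0, 0, 0, 0, 0, 0, 0]

```text
time_s: 43.5
position: [0.5218, 0.2565, 0.0935]
tcp_rot: [[-0.121, 0.993, 0.001], [0.993, 0.121, 0.0], [0.0, 0.001, -1.0]]
force: [2.1, 0.1, 0.1]
opening: 0.426
grasp_force: 30.0
```

Call:
move_arm:
  increments:
    - [0, 0, 0, 0, 0, 0, 0]
    - [0, 0, 0, 0, 0, 0, 0]
    - [0, 0, 0, 0, 0, 0, 0]
    - [0, 0, 0, 0, 0, 0, 0]

```text
time_s: 43.83
position: [0.5217, 0.2565, 0.0935]
tcp_rot: [[-0.121, 0.993, 0.002], [0.993, 0.121, 0.0], [0.0, 0.002, -1.0]]
force: [2.5, 0.1, -0.1]
opening: 0.431
grasp_force: 30.0
```

Opening is about 37.5 mm against 38 expected, so that was a full squeeze. Releasing, then the second squeeze.

Call:
move_arm:
  increments:
    - [0, 0, 0, 0, 0, 0, 1]
    - [0, 0, 0, 0, 0, 0, 1]
    - [0, 0, 0, 0, 0, 0, 1]
    - [0, 0, 0, 0, 0, 0, 1]
    - [0, 0, 0, 0, 0, 0, 1]
    - [0, 0, 0, 0, 0, 0, 1]
    - [0, 0, 0, 0, 0, 0, 1]
    - [0, 0, 0, 0, 0, 0, 1]
    - [0, 0, 0, 0, 0, 0, 1]
    - [0, 0, 0, 0, 0, 0, 1]

```text
time_s: 44.67
position: [0.5224, 0.2567, 0.0942]
tcp_rot: [[-0.121, 0.993, 0.003], [0.993, 0.121, 0.001], [0.0, 0.003, -1.0]]
force: [0.2, -1.2, 0.0]
opening: 0.987
grasp_force: 0.0
```

Call:
move_arm:
  increments:
    - [0, 0, 0, 0, 0, 0, 1]
    - [0, 0, 0, 0, 0, 0, 1]
    - [0, 0, 0, 0, 0, 0, 1]
    - [0, 0, 0, 0, 0, 0, 1]
    - [0, 0, 0, 0, 0, 0, 1]
    - [0, 0, 0, 0, 0, 0, 1]

```text
time_s: 45.17
position: [0.5208, 0.2564, 0.0934]
tcp_rot: [[-0.121, 0.993, 0.0], [0.993, 0.121, -0.0], [-0.0, 0.0, -1.0]]
force: [0.1, 0.3, 0.3]
opening: 1.005
grasp_force: 0.0
```

Call:
move_arm:
  increments:
    - [0, 0, 0, 0, 0, 0, 0]
    - [0, 0, 0, 0, 0, 0, 0]
    - [0, 0, 0, 0, 0, 0, 0]
    - [0, 0, 0, 0, 0, 0, 0]
    - [0, 0, 0, 0, 0, 0, 0]
    - [0, 0, 0, 0, 0, 0, 0]
    - [0, 0, 0, 0, 0, 0, 0]
    - [0, 0, 0, 0, 0, 0, 0]
    - [0, 0, 0, 0, 0, 0, 0]
    - [0, 0, 0, 0, 0, 0, 0]

```text
time_s: 46.0
position: [0.5218, 0.2564, 0.0936]
tcp_rot: [[-0.121, 0.993, 0.001], [0.993, 0.121, 0.0], [-0.0, 0.001, -1.0]]
force: [1.4, 0.2, 0.9]
opening: 0.43
grasp_force: 30.0
```

Call:
move_arm:
  increments:
    - [0, 0, 0, 0, 0, 0, 0]
    - [0, 0, 0, 0, 0, 0, 0]
    - [0, 0, 0, 0, 0, 0, 0]
    - [0, 0, 0, 0, 0, 0, 0]

```text
time_s: 46.33
position: [0.5217, 0.2564, 0.0935]
tcp_rot: [[-0.121, 0.993, 0.002], [0.993, 0.121, 0.0], [0.0, 0.002, -1.0]]
force: [3.1, 0.8, 0.1]
opening: 0.428
grasp_force: 30.0
```

Call:
move_arm:
  increments:
    - [0, 0, 0, 0, 0, 0, 1]
    - [0, 0, 0, 0, 0, 0, 1]
    - [0, 0, 0, 0, 0, 0, 1]
    - [0, 0, 0, 0, 0, 0, 1]
    - [0, 0, 0, 0, 0, 0, 1]
    - [0, 0, 0, 0, 0, 0, 1]
    - [0, 0, 0, 0, 0, 0, 1]
    - [0, 0, 0, 0, 0, 0, 1]
    - [0, 0, 0, 0, 0, 0, 1]
    - [0, 0, 0, 0, 0, 0, 1]

```text
time_s: 47.17
position: [0.5225, 0.2567, 0.0942]
tcp_rot: [[-0.12, 0.993, 0.003], [0.993, 0.12, 0.001], [0.0, 0.003, -1.0]]
force: [-0.1, 0.9, 1.0]
opening: 0.984
grasp_force: 0.0
```

Call:
move_arm:
  increments:
    - [0, 0, 0, 0, 0, 0, 1]
    - [0, 0, 0, 0, 0, 0, 1]
    - [0, 0, 0, 0, 0, 0, 1]
    - [0, 0, 0, 0, 0, 0, 1]
    - [0, 0, 0, 0, 0, 0, 1]
    - [0, 0, 0, 0, 0, 0, 1]

```text
time_s: 47.67
position: [0.5208, 0.2564, 0.0934]
tcp_rot: [[-0.121, 0.993, 0.0], [0.993, 0.121, -0.0], [-0.0, 0.0, -1.0]]
force: [-0.6, -0.1, 0.0]
opening: 1.001
grasp_force: 0.0
```

Third squeeze, release, and retreat straight up.

Call:
move_arm:
  increments:
    - [0, 0, 0, 0, 0, 0, 0]
    - [0, 0, 0, 0, 0, 0, 0]
    - [0, 0, 0, 0, 0, 0, 0]
    - [0, 0, 0, 0, 0, 0, 0]
    - [0, 0, 0, 0, 0, 0, 0]
    - [0, 0, 0, 0, 0, 0, 0]
    - [0, 0, 0, 0, 0, 0, 0]
    - [0, 0, 0, 0, 0, 0, 0]
    - [0, 0, 0, 0, 0, 0, 0]
    - [0, 0, 0, 0, 0, 0, 0]

```text
time_s: 48.5
position: [0.5217, 0.2564, 0.0935]
tcp_rot: [[-0.121, 0.993, 0.001], [0.993, 0.121, 0.0], [0.0, 0.001, -1.0]]
force: [1.4, 0.0, 1.3]
opening: 0.428
grasp_force: 30.0
```

Call:
move_arm:
  increments:
    - [0, 0, 0, 0, 0, 0, 0]
    - [0, 0, 0, 0, 0, 0, 0]
    - [0, 0, 0, 0, 0, 0, 0]
    - [0, 0, 0, 0, 0, 0, 0]

```text
time_s: 48.83
position: [0.5217, 0.2564, 0.0935]
tcp_rot: [[-0.121, 0.993, 0.002], [0.993, 0.121, 0.0], [0.0, 0.002, -1.0]]
force: [3.2, 0.2, -0.2]
opening: 0.429
grasp_force: 30.0
```

Call:
move_arm:
  increments:
    - [0, 0, 0, 0, 0, 0, 1]
    - [0, 0, 0, 0, 0, 0, 1]
    - [0, 0, 0, 0, 0, 0, 1]
    - [0, 0, 0, 0, 0, 0, 1]
    - [0, 0, 0, 0, 0, 0, 1]
    - [0, 0, 0, 0, 0, 0, 1]
    - [0, 0, 0, 0, 0, 0, 1]
    - [0, 0, 0, 0, 0, 0, 1]
    - [0, 0, 0, 0, 0, 0, 1]
    - [0, 0, 0, 0, 0, 0, 1]

```text
time_s: 49.67
position: [0.5224, 0.2567, 0.0942]
tcp_rot: [[-0.12, 0.993, 0.003], [0.993, 0.12, 0.001], [0.0, 0.003, -1.0]]
force: [0.4, 0.8, 1.0]
opening: 0.989
grasp_force: 0.0
```

Call:
move_arm:
  increments:
    - [0, 0, 0, 0, 0, 0, 1]
    - [0, 0, 0, 0, 0, 0, 1]
    - [0, 0, 0, 0, 0, 0, 1]
    - [0, 0, 0, 0, 0, 0, 1]
    - [0, 0, -0.06, 0, 0, 0, 1]
    - [0, 0, -0.13, 0, 0, 0, 1]
    - [0, 0, -0.23, 0, 0, 0, 1]
    - [0, 0, -0.33, 0, 0, 0, 1]
    - [0, 0, -0.4, 0, 0, 0, 1]
    - [0, 0, -0.4, 0, 0, 0, 1]

```text
time_s: 50.5
position: [0.5239, 0.2574, 0.2185]
tcp_rot: [[-0.121, 0.993, 0.01], [0.993, 0.121, 0.003], [0.002, 0.01, -1.0]]
force: [1.7, -0.3, 1.2]
opening: 0.999
grasp_force: 0.0
```

Call:
move_arm:
  increments:
    - [-0.12, -0.07, 0, 0, 0, 0, 1]
    - [-0.24, -0.14, 0, 0, 0, 0, 1]
    - [-0.36, -0.14, 0, 0, 0, 0, 1]
    - [-0.48, -0.14, 0, 0, 0, 0, 1]
    - [-0.6, -0.14, 0, 0, 0, 0, 1]
    - [-0.72, -0.14, 0, 0, 0, 0, 1]
    - [-0.84, -0.14, 0, 0, 0, 0, 1]
    - [-0.96, -0.14, 0, 0, 0, 0, 1]
    - [-0.96, -0.14, 0, 0, 0, 0, 1]
    - [-0.96, -0.14, 0, 0, 0, 0, 1]

```text
time_s: 51.33
position: [0.5138, -0.0364, 0.2127]
tcp_rot: [[-0.117, 0.993, -0.001], [0.993, 0.117, 0.0], [0.001, -0.001, -1.0]]
force: [-1.3, 0.2, -0.4]
opening: 1.0
grasp_force: 0.0
```

```bash
python3 - <<'E'
from h import *
T=cap('top');S=cap('side');W=[]
print(bot.read_state()['position'],bot.read_state()['time_s'])
for d in(T,S):
    I=cv2.resize(d['image'],None,fx=4,fy=4,interpolation=2)
    def L(P,col): cv2.polylines(I,[np.int32([proj(d,case2w(C,p))*4+1.5 for p in P])],True,col)
    L([(x,.185+y,.112) for x,y in((-.036,-.011),(-.024,-.011),(-.024,.011),(-.036,.011))],(0,255,255))
    L([(x,y,.08) for x,y in((-.042,-.126),(.042,-.126),(.042,.126),(-.042,.126))],(0,255,0))
    W.append(I)
cv2.imwrite('pics/z1.png',np.hstack([W[0][150*4:260*4,145*4:245*4],W[1][150*4:260*4,160*4:260*4]]))
E
```

```text
[ 0.51304615 -0.03400063  0.21272165] 51.4333
```

View pics/z1.png

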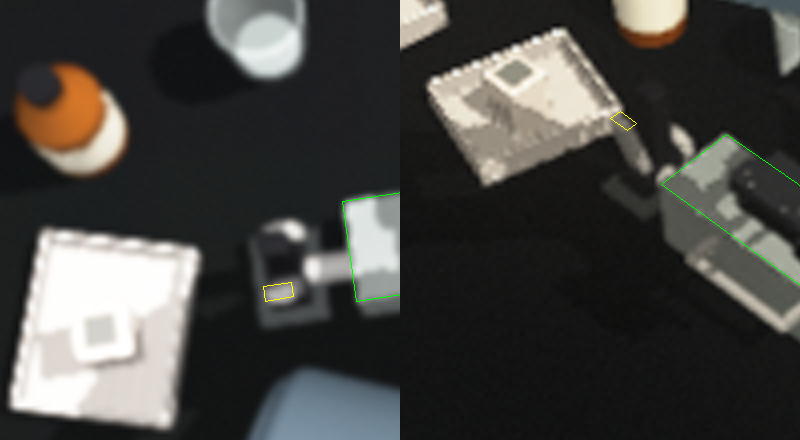

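The final picture shows the cartridge in the tray (100,332), the trigger back on its released outline (278,292), the lid on its shut outline, and the bottle and beaker upright where they stood. Handing in.

```bash
python3 -c "
from h import *
print(workorder.hand_in())"
```

```text
the job is handed in; nothing more can be done
None
```

The job is handed in, but no verdict came back: the cartridge is in the tray, the three jars present stand in pockets of their own size, the lid is shut edge to edge, the pump got three full squeezes with full release after each, and nothing bumped the beaker or bottles.

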